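# Set the inspection mirror beside a brake disc and turn the disc once round

### The job

Take the inspection mirror out of its slanted pocket and lean it on the sloped rest beside the hub stand, glass towards the brake disc, so that it stands centred with its lower edge down on the ledge behind the lip and its back flat against the backstop; set it down gently and do not let it fall back. Then turn the brake disc slowly through at least one full turn, either way round, so that its underside can be checked in the mirror. Leave the mirror leaning on the rest and the other things on the bench where they are.

Things in the scene. Friction and masses are not known exactly. Their poses are not given: they have to be found in the camera images.
- mirror: Loose flat inspection mirror, 110 mm wide (its y), 120 mm tall (its z), 6 mm thick (its x), about 0.2 kg. The glass face looks along its -x; the plain black back is +x. Origin: middle of its lower edge, mid thickness. It starts in the pocket, leaning back 25 degrees from upright, the upper 60 mm free on both sides. Pinch its top edge across the 6 mm.
- mirror_top (a point): Middle of the mirror's top edge (mid width, mid thickness), 120 mm up the mirror from its lower edge.
- pocket: Fixed dark steel pocket that keeps the mirror, 124 mm wide (y). Its front is -x; it leans back to +x, 25 degrees from upright. Origin: on the bench, under the line where the sloped back panel meets the floor (floor 6 mm up). Back panel 58 mm, front panel 38 mm up the slope, 12 mm apart. The mirror comes out straight up the slope.
- rest: Fixed grey steel easel for the mirror. Its front is -x and looks to the hub stand; its flat backstop leans back to +x, 35 degrees (0.611 rad) from upright, 100 mm wide (y), 66 mm long up the slope, so the mirror's upper 54 mm stands clear above it. Origin: on the bench, 12 mm straight under point rest_foot.
- rest_foot (a point): Middle of the line where the backstop meets the ledge, 12 mm above the bench. The mirror's lower back edge belongs on this line: its origin is then at about (-0.0025, 0, 0.0137) in the frame of body rest. A lip along the front of the ledge has its inner face 10.5 mm in front (-x) of this line and rises 12 mm above the ledge.
- hub_stand: Fixed red post, 140 mm wide at the bench, that carries a wheel hub with the brake disc lying level on it; the turning axis is upright through the origin (on the bench). The rest's origin stands about 145 mm from this axis.
- disc (a joint): Angle of the brake disc about the upright axis of the hub stand, rad, positive anticlockwise seen from above. It turns many turns either way, starts within 0.7 of 0 and stays where it is left. Disc 4 kg; bearing drag about 0.12 N m (2.5 N at a stud).
- disc_center (a point): On the disc's turning axis, at the level of the top face of its raised middle (hat), 131 mm above the bench. The flat ring of the disc is 232 mm across and lies 88 to 98 mm above the bench; the hat is 142 mm across. A round hub nose, 56 mm across, rises 9.5 mm above the hat's top face.
- stud_1 (a point): One of the four upright wheel studs (12 mm thick) that rise 36 mm above the hat's top face, 50 mm from the axis, a quarter turn apart. This point is on the stud's centre line halfway up it, 18 mm above the hat's top face. A stud can be pinched from above and led round in a circle; it is round and may creep in the fingers, so take it afresh on the way.
- cone: Bystander: loose steel balancer cone 60 mm across, 44 mm tall. Origin: centre of its underside.
- socket: Bystander: loose dark wheel-nut socket 30 mm across, 78 mm tall, standing. Origin: centre of its underside.
- grease_tin: Bystander: loose round grease tin 68 mm across, 55 mm tall. Origin: centre of its underside.
- weight_box: Bystander: loose open cardboard box 75 x 105 mm, 40 mm tall, with balance weights. Origin: centre of its underside.
Things that resemble listed ones, but are neither listed nor needed, are in the scene too. There is more than one size of the mirror; the job needs the middle-sized.

How it is judged:
By the outcome, as a careful person would: the job done as asked, in the order asked, and still so for the second after the job is handed in, with the robot touching nothing.
It also fails if it takes over 69 s, if anything falls off the work surface, if the arm or the gripper's body presses on something with over 40 N, if the wrist force passes 120 N, or if a joint passes its speed limit or range.

### The arm

A 7-joint arm with a two-finger parallel gripper is mounted at the origin on the work surface. World frame = base frame: x ahead of the robot, y to its left, z up, the work surface at z = 0. Lengths are in m, angles in rad, forces in N, time in s.
With the tool pointing down it reaches from about 0.35 to 0.9 m from the base axis. Payload 8.1 kg.
Tool frame: the origin (TCP) lies on the centre line of the jaws, within the pads' length; the fingertips stand 22 mm ahead of it and the grasp point (between the pads) lies 3 mm ahead of it; z points along the fingers, y is the direction in which the jaws open and shut (so a half turn about z gives the same grasp; the last joint's range is limited). The gripper opens to 92 mm and grips with 3 to 60 N. Pads are 19 mm wide; open, the fingers measure 130 mm over their backs; the gripper's body (75 mm by 190 mm) begins 47 mm behind the grasp point.
Start: joints at [1.1, 0.434, 0.025, 1.573, -0.012, 1.134, -0.075], TCP at [0.225, -0.583, 0.249] pointing down, gripper open.
Joint ranges: [-2.62, 2.62], [-0.44, 2.09], [-1.27, 1.32], [0.08, 2.57], [-1.32, 4.46], [0.12, 2], [-2.74, 2.74]. Speed limits (rad/s): [2.22, 2.22, 3.01, 3.01, 3.14, 3.14, 3.14].

### API

Orientations are given as a rotation vector (axis times angle).
In Python, from cell import arm gives the robot as it stands.
- The arm moves only by the shell command python3 -m pendant 'ROWS' [FORCE]. ROWS is JSON, a list that holds one entry, the list of rows, each a list of 7 numbers: the shift along the tool's x, y, z in units of 0.04 m (1.0 is 0.04 m), then the turn, a rotation vector about the tool's x, y, z in units of 0.08 rad (1.0 is 0.08 rad), then the closure, from 0 (fully open) to 1 (shut). In form: [[[tx, ty, tz, ax, ay, az, fingers], ...]]. A call has 1 to 20 rows; each row shifts and turns the commanded pose from where the row before left it, along the tool's axes as they then stand; what a row does not reach is not made up. A row lasts 1/12 s, in which the tool goes at most 41.7 mm and 7.16 degrees, less where a joint would pass 70% of its speed; a pose out of reach is approached as far as the arm can. A call with a number of a shift or a turn outside -1 to 1 is refused whole. A call with a gripper value outside its range is refused whole. The fingers move at their own pace and stop on an object; FORCE is the grip in N (left out, the last holds). Time passes only in rows, so rows that do not move let the fingers close. It gives the time, the measured TCP pose, the force and the opening at its end, in the units of the state.
- arm.observe(): the state, without advancing time (a new reading comes with each control period).
- arm.get_image(name): name is "scene" or "top" or "wrist"; returns a dict with "img" (384x512x3 uint8, red, green, blue), "z_map" (384x512 float32, m along the optical axis (not along the pixel's ray), 0 where there is no reading), "K" (3x3 intrinsics, pixels), "R" (3x3) and "t" (3): a world point X has camera coordinates R X + t. Camera axes: x right, y down, z forward; pixel columns grow to the right and rows downward; lengths in m; the calibration is good to about 2 mm. A picture is of the moment at which its call begins.
- arm.sign_off(): hands the job in, once; it reports no verdict.
The state is a dict: "clock": time; "joints": joint angles; "dq": joint speeds; "joint_efforts": joint torques, N m; "position": TCP position; "ee_rot": TCP orientation; "force": force on the tool from outside, world axes, zero at the start; "ft_torque": the same for the moment, N m; "width": opening from 0.0 (shut) to 1.0 (fully open).
Only numpy, scipy, OpenCV 4.12 (cv2) and the standard library are available. Lean on these libraries where they do the work, as an engineer would, in place of code of your own. Each camera call takes 0.05 s, during which the arm holds its last target.

## Working session

There is one attempt and no reset: what is moved stays moved. The work goes in short steps, Python scripts to look and compute and a shell command to move; the robot and the scene stay as the last step left them, time stands still between calls to the robot, and variables do not carry over. Pictures are saved under pics/ and viewed, and the job is handed in when it is done.

```bash
ls; mkdir -p pics; python3 - <<'E'
from cell import arm
import cv2,numpy as np
print(arm.observe())
for n in ["scene","top","wrist"]:
    d=arm.get_image(n); cv2.imwrite(f"pics/a_{n}.png",d["img"][:,:,::-1]); np.savez(f"pics/a_{n}.npz",**d)
    print(n,d["K"].tolist(),d["R"].tolist(),d["t"].tolist())
E
```

```text
pics
{'clock': 0.0, 'joints': array([ 1.10039734,  0.43523142,  0.02501819,  1.57414001, -0.01159763,
        1.13401615, -0.07509652]), 'dq': array([-4.43752566e-05,  3.87306411e-04, -2.05075441e-03,  2.17655733e-03,
        8.47947170e-04, -1.17536320e-03, -1.98616801e-04]), 'joint_efforts': array([ 1.01323049e-04, -6.67851806e+01,  9.85081382e-01, -3.14464724e+01,
       -6.05336367e-02,  4.28683811e-02,  2.47434518e-04]), 'position': array([ 0.22446677, -0.58275868,  0.24792365]), 'ee_rot': array([-3.08709436e+00, -5.74032166e-01,  7.33712116e-04]), 'force': array([-0.51032902, -0.28312387,  0.67982319]), 'ft_torque': array([-0.02512848,  0.03780153, -0.04303494]), 'width': 1.000466572472407}
scene [[489.49707105808756, 0.0, 265.6061924971683], [0.0, 489.49707105808756, 196.10533273596852], [0.0, 0.0, 1.0]] [[-0.679205524211213, 0.7338184159697749, 0.013798125401010691], [0.48478512618575065, 0.46266257353397316, -0.7422443832593055], [-0.551056473793782, -0.4974473594608093, -0.6699872291733862]] [0.45747935671680673, -0.19714958839048324, 1.4987921996739801]
top [[355.65159275234845, 0.0, 254.33183142795556], [0.0, 355.65159275234845, 196.17167401308586], [0.0, 0.0, 1.0]] [[0.028922733902536354, -0.9990171195607912, -0.033589734861456146], [-0.9934584225798779, -0.025015527047173698, -0.1114207611338792], [0.11047098292630482, 0.0365925980358318, -0.9932054891613739]] [-0.05040166371316139, 0.6292684200521983, 0.8231841894249803]
wrist [[304.21829301035547, 0.0, 254.13043898060008], [0.0, 304.21829301035547, 192.72535677341116], [0.0, 0.0, 1.0]] [[0.35932846368745924, -0.9332092164957212, -0.0019009028002239395], [-0.9003120135545923, -0.34719617668530933, 0.2624749381262569], [-0.2456040175430549, -0.09260331064572747, -0.9649369375374564]] [-0.62486127970668, -0.03225422763690086, 0.3892053407838244]
```

View pics/a_scene.png

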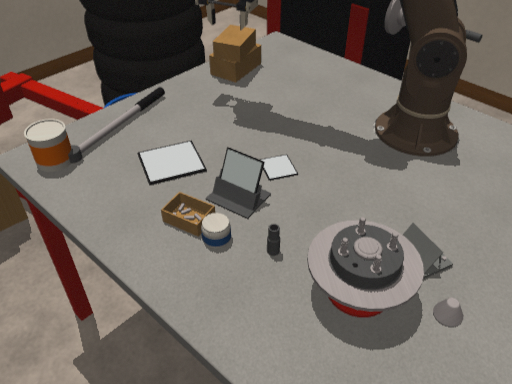

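View pics/a_top.png

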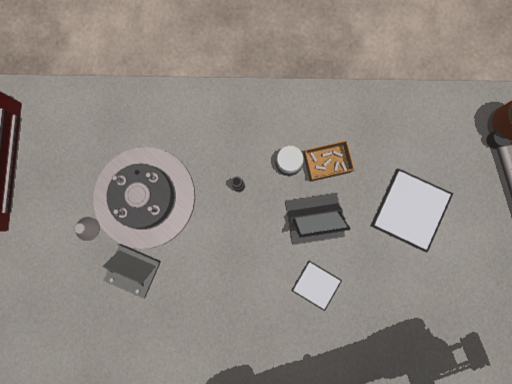

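View pics/a_wrist.png

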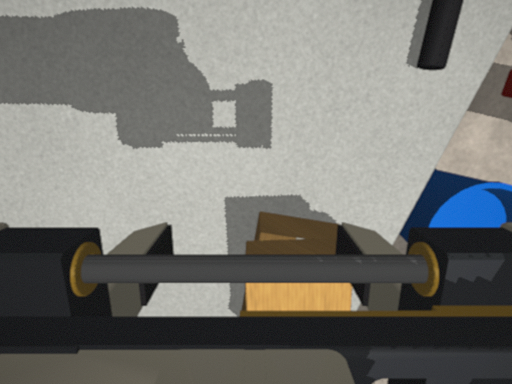

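Candidates for the mirror in the top view are a large flat one at (412,210), a small flat one at (317,285) and the one standing in the dark pocket at (318,220). The pocket one fits the description. I'll check it in a close crop, together with the rest and the hub.

```bash
python3 - <<'E'
import cv2,numpy as np
a=cv2.imread("pics/a_top.png"); s=cv2.imread("pics/a_scene.png")
r=lambda im,x,y,w,h:cv2.resize(im[y:y+h,x:x+w],(400,300),interpolation=cv2.INTER_CUBIC)
o=np.vstack([np.hstack([r(a,275,180,80,60),r(a,85,225,100,75)]),np.hstack([r(s,190,140,100,75),r(s,370,210,100,75)])])
cv2.imwrite("pics/b.png",o)
E
cat > h.py <<'E'
import numpy as np,cv2
def pts(d):
    K,R,t,z=d["K"],d["R"],d["t"],d["z_map"]
    v,u=np.mgrid[:z.shape[0],:z.shape[1]]
    c=np.stack([(u-K[0,2])/K[0,0]*z,(v-K[1,2])/K[1,1]*z,z],-1)
    return (c-t)@R
def ray(d,u,v,h):
    r=np.linalg.inv(d["K"])@[u,v,1]; r=d["R"].T@r; o=-d["R"].T@d["t"]
    return o+r*(h-o[2])/r[2]
def proj(d,X):
    c=d["R"]@np.array(X)+d["t"]; p=d["K"]@c; return p[:2]/p[2]
E
python3 - <<'E'
from h import *
for n in["top","scene"]:
    d=np.load(f"pics/a_{n}.npz"); P=pts(d); print(n)
    L=[(137,195),(122,180),(320,225),(312,190),(132,265),(412,210),(317,285),(290,155),(237,184)] if n=="top" else [(368,248),(240,172),(240,158),(420,245),(172,160),(278,166)]
    for u,v in L: print(u,v,P[v,u].round(4))
    # support plane
    print(np.median(P[...,2]))
E
```

```text
top
137 195 [0.615  0.2143 0.1382]
122 180 [0.6464 0.2481 0.1405]
320 225 [ 0.5636 -0.1835  0.0871]
312 190 [ 0.6536 -0.1761 -0.002 ]
132 265 [0.4575 0.2549 0.0317]
412 210 [ 0.6091 -0.4179  0.0081]
317 285 [ 0.4217 -0.19    0.0031]
290 155 [ 0.729  -0.1161  0.0532]
237 184 [0.6528 0.0058 0.0774]
-0.0013195978735708127
scene
368 248 [0.6181 0.2189 0.1379]
240 172 [ 0.5727 -0.1819  0.0762]
240 158 [ 0.5572 -0.1966  0.1037]
420 245 [0.4522 0.2619 0.0466]
172 160 [ 0.6093 -0.4149  0.0092]
278 166 [ 0.4206 -0.1874  0.0048]
-0.0011621224069351234
```

View pics/b.png

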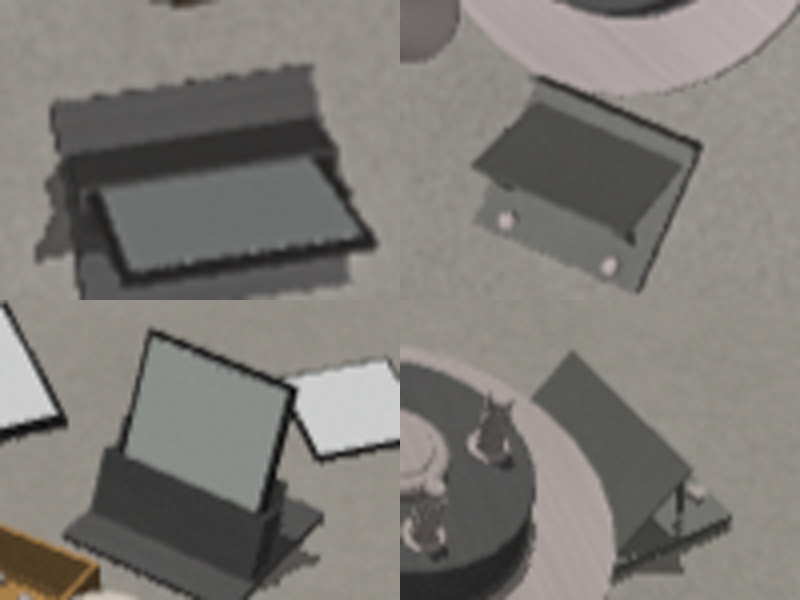

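The crop confirms it: the framed mirror standing in the dark pocket, glass facing world +x. The rest, at top view (132,265), has its front towards the hub. Next I'll measure planes, edges and the hub axis.

```bash
cat >> h.py <<'E'
def plane(Q,it=3):
    for _ in range(it):
        c=Q.mean(0); n=np.linalg.svd(Q-c,full_matrices=False)[2][2]; r=(Q-c)@n; Q=Q[abs(r)<2.5*r.std()+1e-6]
    n=n*np.sign(n[2]); return c,n,r.std(),len(Q)
def onplane(d,u,v,c,n):
    r=d["R"].T@(np.linalg.inv(d["K"])@[u,v,1]); o=-d["R"].T@d["t"]
    return o+r*((c-o)@n)/(r@n)
E
python3 - <<'E'
from h import *
for n in["top","scene"]:
    d=np.load(f"pics/a_{n}.npz"); P=pts(d); im=d["img"].astype(int)
    print(n)
    for name,(u,v),tol in [("glass",(320,225) if n=="top" else (240,172),14),("back",(132,265) if n=="top" else (420,245),12)]:
        m=np.zeros((386,514),np.uint8); f=d["img"].copy()
        cv2.floodFill(f,m,(u,v),(255,0,0),(tol,)*3,(tol,)*3,cv2.FLOODFILL_FIXED_RANGE)
        M=m[1:-1,1:-1]; e=cv2.erode(M,np.ones((3,3)))>0
        c,nn,s,k=plane(P[e]); print(name,M.sum(),"c",c.round(4),"n",nn.round(3),"tilt",np.degrees(np.arccos(nn[2])).round(2),"yaw",np.degrees(np.arctan2(nn[1],nn[0])).round(2),s.round(4),k)
        cn=max(cv2.findContours(M,0,1)[0],key=cv2.contourArea)
        q=cv2.approxPolyDP(cn,0.05*cv2.arcLength(cn,True),True)[:,0]
        X=[onplane(d,*p,c,nn) for p in q]
        for p,x in zip(q,X): print(p,x.round(4))
        print("sides",[round(float(np.linalg.norm(X[i]-X[i-1])),4) for i in range(len(X))])
    # hub: ring and hat by height
    Z=P[...,2]; near=np.hypot(P[...,0]-.615,P[...,1]-.216)<.14
    for lo,hi,nm in [(.09,.108,"ring"),(.124,.136,"hat"),(.15,.18,"studs"),(.136,.146,"nose")]:
        M=(near&(Z>lo)&(Z<hi)); Q=P[M]; 
        if nm!="studs":
            (cx,cy),rad=cv2.minEnclosingCircle(Q[:,:2].astype(np.float32)); print(nm,cx,cy,rad,np.median(Q[:,2]),len(Q))
        else:
            k,l,st,ce=cv2.connectedComponentsWithStats(M.astype(np.uint8))
            for i in range(1,k):
                print("stud",ce[i].round(1),st[i,4],np.median(P[l==i],0).round(4),P[l==i][:,2].max().round(4))
E
```

```text
top
glass 728 c [ 0.5704 -0.1851  0.0717] n [0.887 0.163 0.431] tilt 64.47 yaw 10.42 0.0006 576
[345 224] [ 0.5669 -0.2363  0.0983]
[336 212] [ 0.5975 -0.2292  0.0327]
[296 218] [ 0.5807 -0.1345  0.0315]
[301 233] [ 0.5445 -0.1396  0.108 ]
sides [0.0997, 0.0727, 0.0962, 0.0848]
back 899 c [0.4555 0.2563 0.0451] n [-0.946  0.277  0.168] tilt 80.34 yaw 163.68 0.0121 732
[104 265] [0.4882 0.1643 0.3812]
[140 284] [0.4827 0.0644 0.5151]
[154 267] [ 0.2659  0.8205 -1.955 ]
[121 251] [ 0.8492 -2.4503  6.7306]
sides [6.8761, 0.1672, 2.5923, 9.2993]
ring 0.6153365969657898 0.2153635174036026 0.11613341420888901 0.09701176053103722 4682
hat 0.6157013177871704 0.21515214443206787 0.07104028761386871 0.13001084916640998 2556
stud [149.3 175.6] 40 [0.6541 0.1815 0.1643] 0.1681
stud [115.7 178.5] 42 [0.6461 0.2514 0.1639] 0.1681
stud [150.7 209.1] 41 [0.584  0.1746 0.1642] 0.168
stud [117.1 211.8] 44 [0.5765 0.2442 0.1638] 0.1684
nose 0.6151244044303894 0.21184098720550537 0.054461367428302765 0.138695937981204 531
scene
glass 1032 c [ 0.5685 -0.1834  0.0778] n [0.889 0.159 0.43 ] tilt 64.51 yaw 
[... 231 characters left out ...]
] n [-0.709  0.424  0.563] tilt 55.73 yaw 149.13 0.0096 571
[412 223] [0.9954 0.4189 0.6216]
[403 234] [1.3864 0.5571 1.01  ]
[424 273] [1.3242 0.5259 0.9551]
[442 252] [1.1322 0.4767 0.7503]
sides [0.1965, 0.5682, 0.0886, 0.285]
ring 0.6166394352912903 0.21705250442028046 0.11745839565992355 0.09757618564209153 4606
hat 0.6163567304611206 0.2172844409942627 0.07254037261009216 0.1306091082384724 2393
stud [361.7 222. ] 55 [0.5885 0.1794 0.1616] 0.1685
stud [394.  237.3] 58 [0.5806 0.2494 0.1624] 0.1687
stud [344.2 242.7] 57 [0.6589 0.1874 0.1619] 0.1705
stud [377.5 259.8] 64 [0.6514 0.2574 0.1616] 0.1681
nose 0.6176526546478271 0.21777188777923584 0.055562712252140045 0.1394761429504739 550
```

```bash
python3 - <<'E'
from h import *
d=np.load("pics/a_top.npz"); P=pts(d); print("cam",-d["R"].T@d["t"])
for v in range(240,300,4): print(v,[ (int(round(1000*P[v,u,2]))) for u in range(100,166,3)])
d2=np.load("pics/a_scene.npz"); P2=pts(d2)
def seg(P,box):
    u0,u1,v0,v1=box; Q=P[v0:v1,u0:u1].reshape(-1,3)
    # RANSAC plane with tilt ~55
    rng=np.random.default_rng(0); best=None;bi=0
    for _ in range(3000):
        a=Q[rng.integers(0,len(Q),3)]; n=np.cross(a[1]-a[0],a[2]-a[0]); L=np.linalg.norm(n)
        if L<1e-5: continue
        n/=L; n*=np.sign(n[2])
        if not .45<n[2]<.7: continue
        k=abs((Q-a[0])@n)<.0015
        if k.sum()>bi: bi=k.sum();best=k
    c,n,s,k=plane(Q[best]); 
    print("c",c.round(4),"n",n.round(3),"lean",(90-np.degrees(np.arccos(n[2]))).round(2),"yaw",np.degrees(np.arctan2(n[1],n[0])).round(2),s,k)
    k=abs((P-c)@n)<.002; u0,u1,v0,v1=box; M=np.zeros(k.shape,np.uint8); M[v0:v1,u0:u1]=k[v0:v1,u0:u1]
    M=cv2.morphologyEx(M,cv2.MORPH_OPEN,np.ones((3,3)))
    w=np.array([-n[1],n[0],0]);w/=np.linalg.norm(w); s=np.cross(n,w)
    s*=np.sign(s[2]); Q=P[M>0]; L=(Q-c)@w; S=(Q-c)@s
    print("lat",np.percentile(L,[0,1,50,99,100]).round(4),"slope",np.percentile(S,[0,1,99,100]).round(4),"zrange",Q[:,2].min(),Q[:,2].max(),len(Q))
    lat=(np.percentile(L,.5)+np.percentile(L,99.5))/2
    n0=np.array([n[0],n[1],0]);n0/=np.linalg.norm(n0)
    C=c+lat*w; # foot at z=.012
    F=C+s*(.012-C[2])/s[2]; print("foot",F.round(4),"dist hub",np.hypot(F[0]-.616,F[1]-.2162), "bearing to hub",np.degrees(np.arctan2(.2162-F[1],.616-F[0])))
seg(P,(100,166,240,300)); seg(P2,(398,455,215,285))
E
```

```text
cam [ 0.5356718  -0.06473309  0.88601164]
240 [2, -1, -5, -2, 2, 98, 96, 98, 94, 97, 96, 96, 97, 97, 97, 98, 97, 97, 94, 98, 94, 96]
244 [1, 3, 1, -3, 2, -3, 0, 1, 98, 100, 98, 98, 97, 98, 99, 99, 98, 97, 96, 97, 97, 95]
248 [-3, 0, -1, -2, -2, 0, 10, 12, 22, 20, 4, -3, 98, 99, 98, 98, 93, -1, 1, 1, -2, -2]
252 [-3, -2, 0, -2, 3, 0, 15, 13, 12, 10, 10, 22, 21, 4, 0, -1, -1, -4, -3, -3, -1, 0]
256 [0, 1, 1, 886, -2, 30, 29, 23, 22, 16, 15, 10, 12, 12, 22, 23, 7, -1, -1, -1, 2, -2]
260 [-1, -1, -3, 45, 43, 36, 38, 33, 31, 27, 23, 21, 17, 14, 14, 9, 11, 21, 23, 7, 0, 1]
264 [-1, -1, 58, 56, 49, 46, 45, 45, 39, 36, 31, 30, 30, 25, 23, 18, 15, 14, 12, 10, 0, -1]
268 [-1, 1, 63, 64, 59, 58, 54, 51, 48, 44, 46, 41, 35, 32, 29, 26, 27, 19, 15, 7, 0, 0]
272 [-3, 0, -4, 11, 19, 66, 65, 59, 58, 54, 49, 47, 44, 42, 39, 37, 33, 9, 11, -1, -2, -3]
276 [0, 0, 8, 12, 9, 11, 10, 11, 61, 63, 60, 56, 54, 52, 48, 47, 11, 12, 886, 0, -1, -1]
280 [0, -1, 11, 12, 15, 10, 8, 11, 8, 12, 11, 66, 61, 59, 60, 9, 12, 10, -1, -2, 1, -1]
284 [0, -2, -1, -1, 12, 11, 11, 12, 13, 12, 10, 5, 11, 9, 30, 9, 8, 0, 0, -3,
[... 222 characters left out ...]
 0, -2, 0, 0, 10, 10, 6, -4, 0, 1, 2, 886, -1]
c [0.4564 0.2585 0.0375] n [ 0.762 -0.292  0.578] lean 35.34 yaw -20.98 0.0007617898843632779 811
lat [-0.0505 -0.0483 -0.0013  0.0478  0.0512] slope [-0.0358 -0.0338  0.0341  0.0345] zrange 0.008210814681174775 0.06623060170941626 798
foot [0.4732 0.2518 0.012 ] dist hub 0.1471750997508668 bearing to hub -13.983298921928593
c [0.4523 0.2668 0.0467] n [ 0.779 -0.284  0.559] lean 33.96 yaw -20.01 0.0008224955255860376 462
lat [-0.0516 -0.0496 -0.0046  0.0408  0.0411] slope [-0.009  -0.0077  0.0201  0.0215] zrange 0.04014802527769249 0.06452225029031634 112
foot [0.4726 0.2544 0.012 ] dist hub 0.14835139837293537 bearing to hub -14.909691020821803
```

```bash
cat >> h.py <<'E'
from scipy.spatial.transform import Rotation as Ro
r_=np.radians
def frame(yaw,lean):  # yaw of front normal (deg): n front normal, s up-slope, w horizontal
    y,l=r_(yaw),r_(lean)
    n=np.array([np.cos(l)*np.cos(y),np.cos(l)*np.sin(y),np.sin(l)]); s=np.array([-np.sin(l)*np.cos(y),-np.sin(l)*np.sin(y),np.cos(l)])
    return n,s,np.cross(s,n)
def toolR(n,s,sg): z=-s; y=sg*n; return np.stack([np.cross(y,z),y,z],1)
def plan(p0,rv0,p1,R1,N):
    R0=Ro.from_rotvec(rv0).as_matrix(); rel=Ro.from_matrix(R0.T@R1).as_rotvec(); dw=rel/N
    S=sum(Ro.from_rotvec(dw*k).as_matrix() for k in range(N)); p=np.linalg.solve(S,R0.T@(p1-p0))
    return np.r_[p/.04,dw/.08].round(3)
MT=np.array([.5476,-.1885,.1159]); PN=frame(10.3,25); RF=np.array([.473,.252,.012]); RN=frame(-20.5,35)
E
python3 - <<'E'
from h import *
for nm in["top","scene"]:
    d=np.load(f"pics/a_{nm}.npz"); n,s,w=PN; print(n,s,w)
    for l in(-.055,0,.055): print(nm,proj(d,MT+l*w).round(1),proj(d,MT+l*w+.003*n).round(1))
from cell import arm
o=arm.observe(); n,s,w=PN
for sg in(1,-1):
    R1=toolR(n,s,sg); R0=Ro.from_rotvec(o["ee_rot"]).as_matrix(); print(sg,Ro.from_matrix(R0.T@R1).as_rotvec())
    for N in(20,40): print(N,plan(o["position"],o["ee_rot"],MT+.06*s,R1,N))
E
```

```text
[0.89170267 0.16204984 0.42261826] [-0.41580778 -0.07556508  0.90630779] [-0.17880222  0.98388504  0.        ]
top [349.8 228.3] [349.7 227. ]
top [324.3 232.2] [324.2 230.9]
top [298.9 236. ] [298.7 234.8]
[0.89170267 0.16204984 0.42261826] [-0.41580778 -0.07556508  0.90630779] [-0.17880222  0.98388504  0.        ]
scene [226.9 146.5] [226.3 146.6]
scene [245.  153.8] [244.3 153.9]
scene [263.6 161.3] [263.  161.5]
1 [-0.36514276  0.30067792 -1.35956147]
20 [ 0.649  0.043  0.144 -0.228  0.188 -0.85 ]
40 [ 0.324  0.027  0.073 -0.114  0.094 -0.425]
-1 [0.31627297 0.38408135 1.72726425]
20 [ 0.115 -0.656  0.247  0.198  0.24   1.08 ]
40 [ 0.05  -0.329  0.125  0.099  0.12   0.54 ]
```

```bash
python3 -m pendant '[[[0.65,0.04,0.14,-0.23,0.19,-0.85,0.3],[0.65,0.04,0.14,-0.23,0.19,-0.85,0.3],[0.65,0.04,0.14,-0.23,0.19,-0.85,0.3],[0.65,0.04,0.14,-0.23,0.19,-0.85,0.3],[0.65,0.04,0.14,-0.23,0.19,-0.85,0.3],[0.65,0.04,0.14,-0.23,0.19,-0.85,0.3],[0.65,0.04,0.14,-0.23,0.19,-0.85,0.3],[0.65,0.04,0.14,-0.23,0.19,-0.85,0.3],[0.65,0.04,0.14,-0.23,0.19,-0.85,0.3],[0.65,0.04,0.14,-0.23,0.19,-0.85,0.3],[0.65,0.04,0.14,-0.23,0.19,-0.85,0.3],[0.65,0.04,0.14,-0.23,0.19,-0.85,0.3],[0.65,0.04,0.14,-0.23,0.19,-0.85,0.3],[0.65,0.04,0.14,-0.23,0.19,-0.85,0.3],[0.65,0.04,0.14,-0.23,0.19,-0.85,0.3],[0.65,0.04,0.14,-0.23,0.19,-0.85,0.3],[0.65,0.04,0.14,-0.23,0.19,-0.85,0.3],[0.65,0.04,0.14,-0.23,0.19,-0.85,0.3],[0.65,0.04,0.14,-0.23,0.19,-0.85,0.3],[0.65,0.04,0.14,-0.23,0.19,-0.85,0.3]]]' 30
cat > go.py <<'E'
import sys
from h import *
from cell import arm
o=arm.observe(); print("t",o["clock"],"q",o["joints"].round(2),"p",o["position"].round(4),"F",o["force"].round(1),"T",o["ft_torque"].round(2),"w",round(o["width"],3))
def to(p,R,*Ns):
    for N in Ns: print(N,plan(o["position"],o["ee_rot"],p,R,N).tolist())
E
python3 - <<'E'
from go import *
n,s,w=PN; to(MT+.06*s,toolR(n,s,1),1,2)
d=arm.get_image("wrist"); cv2.imwrite("pics/c.png",d["img"][:,:,::-1])
print(proj(d,MT),proj(d,MT+.055*w),proj(d,MT-.055*w))
E
```

```text
clock: 1.82
position: [0.5211, -0.1901, 0.174]
ee_rot: [1.8, 2.168, 0.485]
force: [0.2, 0.2, 0.2]
width: 0.701
t 1.8167 q [ 0.91  0.33 -0.62  2.11 -0.08  0.37  0.61] p [ 0.5211 -0.1901  0.174 ] F [0.2 0.2 0.2] T [-0.06  0.37  0.02] w 0.701
1 [-0.08, -0.018, 0.094, 0.068, -0.005, 0.059]
2 [-0.04, -0.009, 0.047, 0.034, -0.003, 0.03]
[252.86166634 219.30194464] [253.12723781 139.08417321] [252.63017887 289.22439521]
```

View pics/c.png

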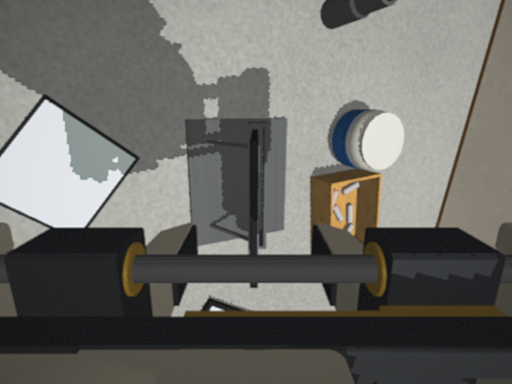

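```bash
python3 - <<'E'
import cv2
a=cv2.imread("pics/c.png")[100:300,170:320]; cv2.imwrite("pics/c2.png",cv2.resize(a,(450,600),interpolation=cv2.INTER_CUBIC))
E
```

```text
(no output)
```

View pics/c2.png

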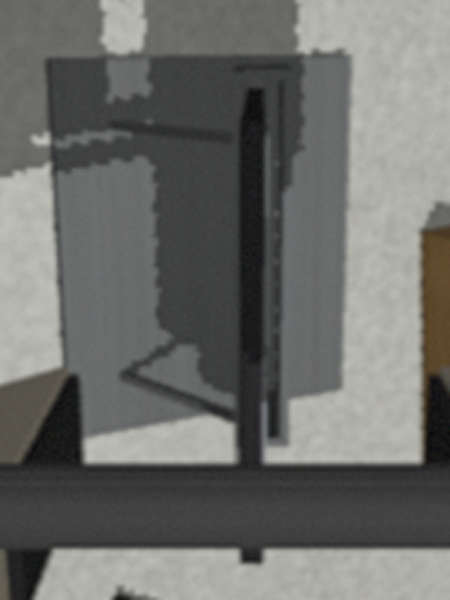

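The wrist view shows the mirror's top edge at u=254, v from 138 to 287, against a predicted 139 to 289. That agrees, so I'll go down and grip.

```bash
python3 -m pendant '[[[-0.08,-0.02,0.09,0.07,0,0.06,0.3],[0,0,0.33,0,0,0,0.3],[0,0,0.33,0,0,0,0.3],[0,0,0.33,0,0,0,0.3],[0,0,0.33,0,0,0,0.3],[0,0,0.33,0,0,0,0.3],[0,0,0,0,0,0,0.3],[0,0,0,0,0,0,1],[0,0,0,0,0,0,1],[0,0,0,0,0,0,1],[0,0,0,0,0,0,1],[0,0,0,0,0,0,1],[0,0,0,0,0,0,1],[0,0,0,0,0,0,1],[0,0,0,0,0,0,1]]]' 30
python3 - <<'E'
from go import *
n,s,w=PN; to(MT-.006*s,toolR(n,s,1),1)
E
```

```text
clock: 3.12
position: [0.5497, -0.1895, 0.1107]
ee_rot: [1.814, 2.165, 0.48]
force: [0.5, 0.2, -0.3]
width: 0.168
t 3.1167 q [ 0.76  0.46 -0.5   2.12 -0.    0.23  0.53] p [ 0.5497 -0.1895  0.1107] F [ 0.5  0.2 -0.3] T [-0.1   0.38 -0.01] w 0.168
1 [0.035, 0.013, 0.013, -0.015, 0.005, -0.046]
```

```bash
python3 -m pendant '[[[0,0,0,0,0,0,1],[0,0,0,0,0,0,1],[0,0,0,0,0,0,1],[0,0,0,0,0,0,1],[0,0,0,0,0,0,1]]]' 35
python3 - <<'E'
from go import *
n,s,w=PN; to(MT-.006*s,toolR(n,s,1),1)
E
```

```text
clock: 3.53
position: [0.5508, -0.1895, 0.1114]
ee_rot: [1.812, 2.164, 0.481]
force: [2.0, 0.8, 7.1]
width: 0.065
t 3.5333 q [ 0.76  0.46 -0.5   2.12 -0.    0.23  0.53] p [ 0.5508 -0.1895  0.1114] F [2.  0.8 7.1] T [ 0.3  -1.08  0.13] w 0.065
1 [0.038, -0.02, 0.015, 0.01, 0.012, -0.036]
```

```bash
python3 -m pendant '[[[0,0,-0.1,0,0,0,1],[0,0,-0.2,0,0,0,1],[0,0,-0.25,0,0,0,1],[0,0,-0.25,0,0,0,1],[0,0,-0.25,0,0,0,1],[0,0,-0.25,0,0,0,1],[0,0,-0.25,0,0,0,1],[0,0,-0.25,0,0,0,1],[0,0,-0.25,0,0,0,1],[0,0,-0.25,0,0,0,1],[0,0,-0.25,0,0,0,1],[0,0,0,0,0,0,1]]]' 35
python3 - <<'E'
from go import *
d=arm.get_image("scene"); cv2.imwrite("pics/d.png",cv2.resize(d["img"][60:300,140:460,::-1],(800,600)))
E
```

```text
clock: 4.53
position: [0.507, -0.1978, 0.2046]
ee_rot: [1.813, 2.163, 0.479]
force: [0.8, -0.3, -1.8]
width: 0.068
t 4.5333 q [ 0.99  0.28 -0.66  2.09 -0.12  0.46  0.65] p [ 0.507  -0.1978  0.2046] F [ 0.8 -0.3 -1.8] T [-0.17  0.53 -0.03] w 0.068
```

View pics/d.png

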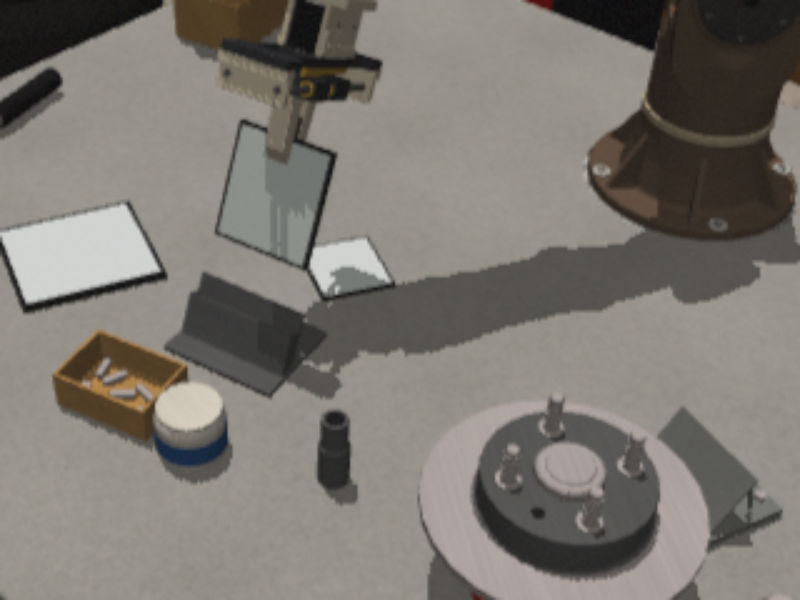

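The mirror is out of the pocket and held centred near its top edge. I'll measure how it sits in the tool frame and plan the carry.

```bash
python3 - <<'E'
from go import *
d=arm.get_image("scene"); P=pts(d)
R=Ro.from_rotvec(o["ee_rot"]).as_matrix()
T=(P-o["position"])@R
# mirror region : tool z 20..125mm, |y|<12mm, |x|<65
M=(T[...,2]>.028)&(T[...,2]<.13)&(abs(T[...,1])<.02)&(abs(T[...,0])<.065)
Q=T[M]; c,n,s_,k=plane(Q); print("glass plane in tool: c",c.round(4),"n",(n*np.sign(n[1])).round(3),s_,k)
cn=max(cv2.findContours(M.astype(np.uint8),0,1)[0],key=cv2.contourArea)
print("x",np.percentile(Q[:,0],[0,1,99,100]).round(4),"z",np.percentile(Q[:,2],[0,1,99,100]).round(4))
low=Q[(Q[:,2]>.1)]; 
for a,b in[(-.05,-.03),(-.03,-.01),(-.01,.01),(.01,.03),(.03,.05)]:
    q=Q[(Q[:,0]>a)&(Q[:,0]<b)]; print(a,q[:,2].max().round(4))
n,s,w=RN
RR=toolR(n,s,1); top=RF+.003*n+.12*s; print("rest top",top, "grip tcp",top-.0055*s)
pA=np.array([.455,.04,.315]); 
Rm=Ro.from_matrix(R)*Ro.from_rotvec(.5*Ro.from_matrix(R.T@RR).as_rotvec())
to(pA,Rm.as_matrix(),10,12); 
print(plan(pA,Rm.as_rotvec(),top+.12*s+.004*n,RR,12))
E
```

```text
t 4.5833 q [ 0.98  0.28 -0.66  2.09 -0.12  0.45  0.65] p [ 0.5072 -0.1978  0.2039] F [-0.3  0.3 -2.5] T [-0.13  0.52 -0.05] w 0.064
glass plane in tool: c [0.0042 0.002  0.0714] n [ 0.003  1.    -0.002] 0.0019559024621041603 1380
x [-0.0546 -0.0517  0.0569  0.0589] z [0.028  0.0287 0.1151 0.117 ]
-0.05 0.1168
-0.03 0.1161
-0.01 0.117
0.01 0.1163
0.03 0.1155
rest top [0.41083146 0.27524386 0.11201897] grip tcp [0.41378635 0.27413908 0.10751364]
10 [0.6, 0.042, -0.296, -0.107, -0.167, 0.289]
12 [0.5, 0.034, -0.247, -0.089, -0.139, 0.241]
[ 0.483 -0.391  0.001 -0.089 -0.139  0.241]
```

```bash
python3 -m pendant '[[[0.3,0.02,-0.25,-0.09,-0.14,0.24,1],[0.5,0.03,-0.25,-0.09,-0.14,0.24,1],[0.5,0.03,-0.25,-0.09,-0.14,0.24,1],[0.5,0.03,-0.25,-0.09,-0.14,0.24,1],[0.5,0.03,-0.25,-0.09,-0.14,0.24,1],[0.5,0.03,-0.25,-0.09,-0.14,0.24,1],[0.5,0.03,-0.25,-0.09,-0.14,0.24,1],[0.5,0.03,-0.25,-0.09,-0.14,0.24,1],[0.5,0.03,-0.25,-0.09,-0.14,0.24,1],[0.5,0.03,-0.25,-0.09,-0.14,0.24,1],[0.5,0.03,-0.25,-0.09,-0.14,0.24,1],[0.5,0.03,-0.25,-0.09,-0.14,0.24,1],[0,0,0,0,0,0,1]]]' 35
python3 - <<'E'
from go import *
n,s,w=RN; top=RF+.003*n+.12*s
to(top-.0045*s-.0017*w+.1*s+.004*n,toolR(n,s,1),14,16,18)
E
```

```text
clock: 5.72
position: [0.4537, 0.0372, 0.3161]
ee_rot: [1.989, 1.833, 0.481]
force: [0.4, 0.9, -1.6]
width: 0.063
t 5.7167 q [ 0.81 -0.19 -0.96  2.18 -0.01  0.56 -0.26] p [0.4537 0.0372 0.3161] F [ 0.4  0.9 -1.6] T [0.12 0.67 0.01] w 0.063
14 [0.413, -0.333, 0.046, -0.073, -0.122, 0.211]
16 [0.361, -0.292, 0.04, -0.064, -0.106, 0.185]
18 [0.321, -0.26, 0.035, -0.057, -0.095, 0.164]
```

```bash
python3 -m pendant '[[[0.32,-0.26,0.03,-0.06,-0.1,0.16,1],[0.32,-0.26,0.03,-0.06,-0.1,0.16,1],[0.32,-0.26,0.03,-0.06,-0.1,0.16,1],[0.32,-0.26,0.03,-0.06,-0.1,0.16,1],[0.32,-0.26,0.03,-0.06,-0.1,0.16,1],[0.32,-0.26,0.03,-0.06,-0.1,0.16,1],[0.32,-0.26,0.03,-0.06,-0.1,0.16,1],[0.32,-0.26,0.03,-0.06,-0.1,0.16,1],[0.32,-0.26,0.03,-0.06,-0.1,0.16,1]]]' 35
python3 - <<'E'
from go import *
n,s,w=RN; top=RF+.003*n+.12*s
to(top-.0045*s-.0017*w+.1*s+.004*n,toolR(n,s,1),8,10,12)
E
```

```text
clock: 6.47
position: [0.4003, 0.1328, 0.2633]
ee_rot: [2.07, 1.692, 0.451]
force: [0.2, -0.1, -2.5]
width: 0.064
t 6.4667 q [ 0.58 -0.08 -1.26  2.27  0.61  0.64 -1.35] p [0.4003 0.1328 0.2633] F [ 0.2 -0.1 -2.5] T [ 0.14  0.77 -0.03] w 0.064
8 [0.449, -0.327, 0.047, -0.103, -0.106, 0.215]
10 [0.359, -0.262, 0.037, -0.082, -0.085, 0.172]
12 [0.299, -0.219, 0.03, -0.069, -0.071, 0.143]
```

```bash
python3 -m pendant '[[[0.3,-0.22,0,-0.07,-0.07,0.14,1],[0.3,-0.22,0,-0.07,-0.07,0.14,1]]]' 35
python3 - <<'E'
from go import *
print(o["joints"],o["dq"].round(2))
n,s,w=RN; top=RF+.003*n+.12*s
to(top-.0045*s-.0017*w+.1*s+.004*n,toolR(n,s,1),8,10,12)
E
```

```text
clock: 6.63
position: [0.3904, 0.1599, 0.2534]
ee_rot: [2.082, 1.659, 0.455]
force: [-0.0, -0.5, -1.9]
width: 0.062
t 6.6333 q [ 0.37  0.03 -1.26  2.27  0.8   0.78 -1.67] p [0.3904 0.1599 0.2534] F [-0.  -0.5 -1.9] T [ 0.21  0.83 -0.  ] w 0.062
[ 0.3739115   0.03023715 -1.26446431  2.27431321  0.79898784  0.77956695
 -1.67417818] [-1.2   0.64 -0.   -0.01  0.92  0.84 -1.75]
8 [0.372, -0.271, 0.046, -0.087, -0.09, 0.18]
10 [0.297, -0.217, 0.037, -0.069, -0.072, 0.144]
12 [0.248, -0.181, 0.03, -0.058, -0.06, 0.12]
```

q3 is clamped close to its limit and q7 is running towards its own. Before going on I'll identify the arm's kinematics from the recorded poses so I can predict reach.

```bash
cat > kin.py <<'E'
from h import *
import itertools
from scipy.optimize import least_squares
D=[([1.10039734,0.43523142,0.02501819,1.57414001,-0.01159763,1.13401615,-0.07509652],[.22446677,-.58275868,.24792365],[-3.08709,-.574032,.00073]),
([.91,.33,-.62,2.11,-.08,.37,.61],[.5211,-.1901,.174],[1.8,2.168,.485]),
([.76,.46,-.5,2.12,0,.23,.53],[.5508,-.1895,.1114],[1.812,2.164,.481]),
([.99,.28,-.66,2.09,-.12,.46,.65],[.507,-.1978,.2046],[1.813,2.163,.479]),
([.81,-.19,-.96,2.18,-.01,.56,-.26],[.4537,.0372,.3161],[1.989,1.833,.481]),
([.58,-.08,-1.26,2.27,.61,.64,-1.35],[.4003,.1328,.2633],[2.07,1.692,.451]),
([.3739115,.03023715,-1.26446431,2.27431321,.79898784,.77956695,-1.67417818],[.3904,.1599,.2534],[2.082,1.659,.455])]
Q=np.array([d[0] for d in D]);P=np.array([d[1] for d in D]);V=np.array([d[2] for d in D])
ax="zyzyzyz"
def chain(q,sg,c1,c7):
    R=Ro.identity();out=[R]
    for i,(a,s) in enumerate(zip(ax,sg)):
        th=s*q[i]+(c1 if i==0 else c7 if i==6 else 0)
        R=R*Ro.from_euler(a,th); out.append(R)
    return out
E
python3 - <<'E'
from kin import *
res=[]
for s in itertools.product([1,-1],repeat=4):
    sg=[s[0],1,s[1],1,s[2],1,s[3]]
    f=lambda x:np.concatenate([(Ro.from_rotvec(v).inv()*chain(q,sg,*x)[-1]).as_rotvec() for q,v in zip(Q,V)])
    for c1 in(-2.3,0,1.5,3):
      for c7 in(0,1.57,3.1,-1.57):
        r=least_squares(f,[c1,c7]); res.append((r.cost,sg,r.x.round(3),abs(r.fun).max().round(3)))
res.sort(key=lambda a:a[0])
for r in res[:5]:print(r)
E
```

```text
(np.float64(0.00014897329513351674), [-1, 1, -1, 1, -1, 1, -1], array([0.  , 1.57]), np.float64(0.009))
(np.float64(0.00014897329513351954), [-1, 1, -1, 1, -1, 1, -1], array([0.  , 1.57]), np.float64(0.009))
(np.float64(0.00014897329513352013), [-1, 1, -1, 1, -1, 1, -1], array([0.  , 1.57]), np.float64(0.009))
(np.float64(0.00014897329513352024), [-1, 1, -1, 1, -1, 1, -1], array([ 0.   , -4.713]), np.float64(0.009))
(np.float64(0.00014897329513352133), [-1, 1, -1, 1, -1, 1, -1], array([0.  , 1.57]), np.float64(0.009))
```

```bash
python3 - <<'E'
from kin import *
sg=[-1,1,-1,1,-1,1,-1]
def A(q,cols):
    C=chain(q,sg,0,np.pi/2); return np.stack([C[k].as_matrix()[:,j] for k,j in cols],1)
for cols in [[(0,2),(2,2),(4,2),(6,2)],[(0,2),(1,0),(2,2),(4,2),(6,2)],[(0,2),(1,0),(1,1),(2,2),(3,0),(4,2),(4,0),(6,2),(6,0)],[(0,2),(2,2),(3,0),(4,2),(4,0),(6,2),(6,0)],[(0,2),(1,0),(1,1),(2,2),(3,0),(3,1),(4,2),(4,0),(5,1),(6,2),(6,0)]]:
    M=np.vstack([A(q,cols) for q in Q]); x,*_=np.linalg.lstsq(M,P.ravel(),rcond=None); r=M@x-P.ravel()
    print(list(zip(cols,x.round(4))),abs(r).max().round(4),np.sqrt((r**2).mean()).round(4))
E
```

```text
[((0, 2), np.float64(0.188)), ((2, 2), np.float64(0.6244)), ((4, 2), np.float64(0.3791)), ((6, 2), np.float64(0.3614))] 0.0459 0.0225
[((0, 2), np.float64(0.216)), ((1, 0), np.float64(0.0559)), ((2, 2), np.float64(0.5249)), ((4, 2), np.float64(0.3822)), ((6, 2), np.float64(0.2846))] 0.0492 0.0131
[((0, 2), np.float64(0.2807)), ((1, 0), np.float64(0.008)), ((1, 1), np.float64(-0.0528)), ((2, 2), np.float64(0.5274)), ((3, 0), np.float64(0.0094)), ((4, 2), np.float64(0.4201)), ((4, 0), np.float64(-0.0201)), ((6, 2), np.float64(0.3465)), ((6, 0), np.float64(0.0068))] 0.0034 0.0017
[((0, 2), np.float64(0.1937)), ((2, 2), np.float64(0.6504)), ((3, 0), np.float64(-0.0251)), ((4, 2), np.float64(0.4259)), ((4, 0), np.float64(0.0023)), ((6, 2), np.float64(0.3614)), ((6, 0), np.float64(0.0173))] 0.0471 0.0216
[((0, 2), np.float64(0.2723)), ((1, 0), np.float64(-0.0013)), ((1, 1), np.float64(-0.0372)), ((2, 2), np.float64(0.5664)), ((3, 0), np.float64(-0.011)), ((3, 1), np.float64(-0.0107)), ((4, 2), np.float64(0.4333)), ((4, 0), np.float64(0.0005)), ((5, 1), np.float64(-0.0053)), ((6, 2), np.float64(0.3582)), ((6, 0), np.float64(-0.0027))] 0.0027 0.0013
```

```bash
cat >> kin.py <<'E'
sg_=[-1,1,-1,1,-1,1,-1]
cols=[(0,2),(1,0),(1,1),(2,2),(3,0),(4,2),(4,0),(6,2),(6,0)]
def A_(q):
    C=chain(q,sg_,0,np.pi/2); return np.stack([C[k].as_matrix()[:,j] for k,j in cols],1),C[-1]
X_=np.linalg.lstsq(np.vstack([A_(q)[0] for q in Q]),P.ravel(),rcond=None)[0]
def fk(q): M,R=A_(q); return M@X_,R
lo=np.array([-2.62,-.44,-1.27,.08,-1.32,.12,-2.74]);hi=np.array([2.62,2.09,1.32,2.57,4.46,2,2.74])
def ik(p,R,q0,reg=.003,m=.02):
    def f(q):
        pp,RR=fk(q); return np.r_[(pp-p)*5,(Ro.from_matrix(R).inv()*RR).as_rotvec(),reg*(q-q0)]
    r=least_squares(f,np.clip(q0,lo+m+.001,hi-m-.001),bounds=(lo+m,hi-m)); e=r.fun[:6]; return r.x,np.linalg.norm(e[:3])/5,np.linalg.norm(e[3:])
E
python3 - <<'E'
from kin import *
n,s,w=RN; top=RF+.003*n+.12*s; T=top-.0045*s-.0017*w
rng=np.random.default_rng(1)
qc=Q[-1]
for sgn in(1,-1):
  for h in(0,.1):
    sols=[]
    for k in range(40):
        q0=qc if k==0 else rng.uniform(lo,hi)
        q,e1,e2=ik(T+h*s,toolR(n,s,sgn),q0)
        if e1<.003 and e2<.02: sols.append((k==0,q))
    print(sgn,h,len(sols))
    seen=[]
    for k,q in sols:
        if all(np.linalg.norm(q-x)>.8 for x in seen): seen.append(q); print(k,q.round(2), "from cur",(q-qc).round(1))
E
```

```text
1 0 25
True [-0.42  0.61 -0.92  2.24  1.31  1.16 -2.61] from cur [-0.8  0.6  0.3 -0.   0.5  0.4 -0.9]
False [-1.11  0.4  -0.02  2.32  1.1   0.7  -2.45] from cur [-1.5  0.4  1.2  0.   0.3 -0.1 -0.8]
False [-1.98  0.74  1.3   2.4  -0.53  0.29 -0.72] from cur [-2.4  0.7  2.6  0.1 -1.3 -0.5  1. ]
False [-1.89  0.6   1.08  2.39  0.25  0.27 -1.54] from cur [-2.3  0.6  2.3  0.1 -0.5 -0.5  0.1]
1 0.1 23
True [-0.45  0.44 -1.01  2.18  1.07  1.22 -2.47] from cur [-0.8  0.4  0.3 -0.1  0.3  0.4 -0.8]
False [-1.4   0.21  0.15  2.28  0.81  0.85 -2.21] from cur [-1.8  0.2  1.4  0.   0.   0.1 -0.5]
False [-2.23  0.41  1.3   2.35  0.39  0.56 -1.66] from cur [-2.6  0.4  2.6  0.1 -0.4 -0.2  0. ]
-1 0 26
True [-0.35  0.68 -1.03  2.23  1.34  1.25  0.52] from cur [-0.7  0.7  0.2 -0.   0.5  0.5  2.2]
False [-1.04  0.4  -0.11  2.31  1.12  0.74  0.67] from cur [-1.4  0.4  1.2  0.   0.3 -0.   2.3]
False [-1.98  0.74  1.3   2.4  -0.53  0.29  2.42] from cur [-2.4  0.7  2.6  0.1 -1.3 -0.5  4.1]
-1 0.1 20
True [-0.32  0.59 -1.25  2.17  1.15  1.39  0.59] from cur [-0.7  0.6  0.  -0.1  0.4  0.6  2.3]
False [-1.77  0.22  0.61  2.32  0.74  0.76  1.03] from cur [-2.1  0.2  1.9  0.  -0.1 -0.   2.7]
False [-0.83  0.28 -0.51  2.22  0.93  1.01  0.8 ] from cur [-1.2  0.3  0.8 -0.1  0.1  0.2  2.5]
```

The fitted arm model says the rest pose can be reached on this branch, with q7 around −2.5 and inside its range. I'll carry on and watch the joints.

```bash
python3 -m pendant '[[[0.25,-0.18,0.03,-0.06,-0.06,0.12,1],[0.25,-0.18,0.03,-0.06,-0.06,0.12,1],[0.25,-0.18,0.03,-0.06,-0.06,0.12,1],[0.25,-0.18,0.03,-0.06,-0.06,0.12,1],[0.25,-0.18,0.03,-0.06,-0.06,0.12,1],[0.25,-0.18,0.03,-0.06,-0.06,0.12,1]]]' 35
python3 - <<'E'
from go import *
n,s,w=RN; top=RF+.003*n+.12*s
to(top-.0045*s-.0017*w+.1*s+.004*n,toolR(n,s,1),5,6)
E
```

```text
clock: 7.13
position: [0.3735, 0.2262, 0.2228]
ee_rot: [2.11, 1.573, 0.459]
force: [0.2, -0.5, -1.2]
width: 0.066
t 7.1333 q [-0.06  0.29 -1.22  2.24  1.01  1.09 -2.19] p [0.3735 0.2262 0.2228] F [ 0.2 -0.5 -1.2] T [0.19 0.77 0.  ] w 0.066
5 [0.294, -0.214, 0.036, -0.072, -0.071, 0.149]
6 [0.245, -0.179, 0.03, -0.06, -0.059, 0.124]
```

```bash
python3 -m pendant '[[[0.25,-0.18,0.03,-0.06,-0.06,0.12,1],[0.25,-0.18,0.03,-0.06,-0.06,0.12,1],[0.25,-0.18,0.03,-0.06,-0.06,0.12,1],[0.25,-0.18,0.03,-0.06,-0.06,0.12,1],[0.25,-0.18,0.03,-0.06,-0.06,0.12,1],[0.2,-0.18,0.03,-0.06,-0.06,0.12,1],[0,0,0,0,0,0,1]]]' 35
python3 - <<'E'
from go import *
n,s,w=RN; top=RF+.003*n+.12*s
to(top-.0045*s-.0017*w+.1*s+.004*n,toolR(n,s,1),1)
for nm in("scene","top"):
    d=arm.get_image(nm); np.savez(f"pics/e_{nm}.npz",**d)
    cv2.imwrite(f"pics/e_{nm}.png",cv2.resize(d["img"][180:330,340:500,::-1] if nm=="scene" else d["img"][170:320,60:220,::-1],(640,600)))
E
```

```text
clock: 7.72
position: [0.361, 0.2924, 0.1917]
ee_rot: [2.136, 1.487, 0.466]
force: [-0.3, 0.3, -2.3]
width: 0.064
t 7.7167 q [-0.37  0.47 -1.12  2.17  1.08  1.27 -2.46] p [0.361  0.2924 0.1917] F [-0.3  0.3 -2.3] T [0.36 0.85 0.04] w 0.064
1 [-0.008, 0.037, 0.0, -0.022, -0.01, 0.04]
```

View pics/e_scene.png

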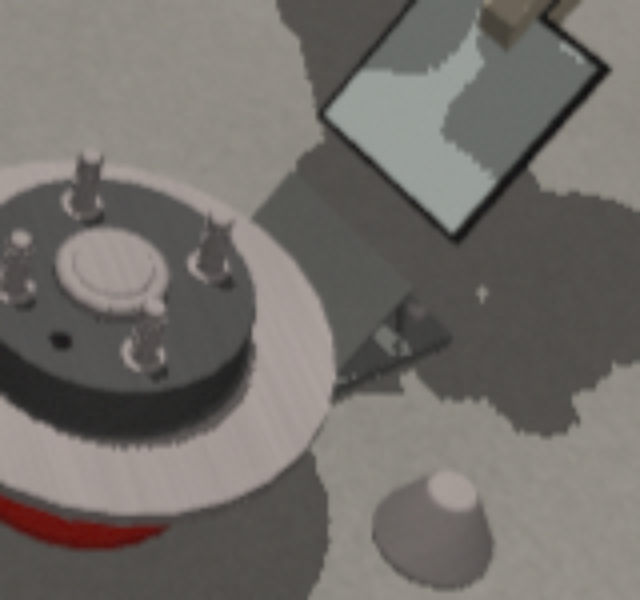

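View pics/e_top.png

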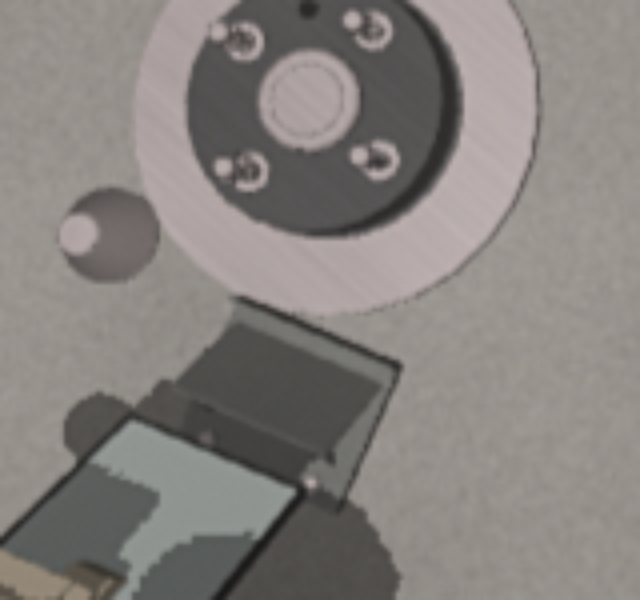

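```bash
cat > rel.py <<'E'
from h import *
def rel(d,slo,shi,nm=""):
    n,s,w=RN; P=pts(d)-RF; N,S,W=P@n,P@s,P@w
    for lab,M in [("backstop",(abs(N)<.006)&(S>.004)&(S<.064)&(abs(W)<.06)),("mirror",(N>.003)&(N<.025)&(S>slo)&(S<shi)&(abs(W)<.075))]:
        M=cv2.morphologyEx(M.astype(np.uint8),cv2.MORPH_OPEN,np.ones((2,2)))>0
        Q=np.stack([N[M],W[M],S[M]],1)
        if len(Q)<60: print(nm,lab,len(Q)); continue
        c,nn,sd,k=plane(Q); nn*=np.sign(nn[0])
        print(nm,lab,len(Q),"N med",np.median(Q[:,0]).round(4),"tilt s,w deg",np.degrees(nn[[2,1]]).round(2),"sd",sd.round(4),"W",np.percentile(Q[:,1],[.5,99.5]).round(4),"S",np.percentile(Q[:,2],[.5,99.5]).round(4))
E
python3 - <<'E'
from rel import *
for nm in("scene","top"): rel(np.load(f"pics/e_{nm}.npz"),.07,.195,nm)
from go import *
n,s,w=RN; d=o["position"]-RF; print("tcp N,W,S",(d@n).round(4),(d@w).round(4),(d@s).round(4))
R=Ro.from_rotvec(o["ee_rot"]).as_matrix(); print("err rot",Ro.from_matrix(R.T@toolR(n,s,1)).as_rotvec().round(4))
E
```

```text
scene backstop 762 N med 0.0002 tilt s,w deg [-52.66  -9.47] sd 0.0118 W [-0.0443  0.0527] S [0.0068 0.0645]
scene mirror 2148 N med 0.0073 tilt s,w deg [-48.69 -20.99] sd 0.0263 W [-0.0513  0.0559] S [0.0847 0.1945]
top backstop 808 N med -0.0002 tilt s,w deg [-0.59 -0.69] sd 0.0014 W [-0.0509  0.0454] S [0.0048 0.0658]
top mirror 2059 N med 0.0079 tilt s,w deg [-0.6  -0.01] sd 0.002 W [-0.058   0.0479] S [0.0465 0.2055]
t 7.8167 q [-0.37  0.46 -1.12  2.17  1.08  1.27 -2.46] p [0.3615 0.2905 0.1926] F [ 0.6 -0.5 -1.2] T [ 0.34  0.81 -0.09] w 0.061
tcp N,W,S 0.007 -0.003 0.2156
err rot [-0.0001  0.0003  0.0036]
```

```bash
python3 -m pendant '[[[0.04,0.05,0,0,0,0.04,1],[0,0,0.2,0,0,0,1],[0,0,0.24,0,0,0,1],[0,0,0.24,0,0,0,1],[0,0,0.24,0,0,0,1],[0,0,0.24,0,0,0,1],[0,0,0.24,0,0,0,1],[0,0,0.24,0,0,0,1],[0,0,0.24,0,0,0,1],[0,0,0.16,0,0,0,1],[0,0,0.08,0,0,0,1],[0,0,0,0,0,0,1],[0,0,0,0,0,0,1]]]' 35
python3 - <<'E'
from rel import *
from go import *
n,s,w=RN; d=o["position"]-RF; print("tcp N,W,S",(d@n).round(4),(d@w).round(4),(d@s).round(4))
R=Ro.from_rotvec(o["ee_rot"]).as_matrix(); print("err rot",Ro.from_matrix(R.T@toolR(n,s,1)).as_rotvec().round(4))
for nm in("scene","top"):
    d=arm.get_image(nm); np.savez(f"pics/f_{nm}.npz",**d); rel(d,.07,.115,nm)
    cv2.imwrite(f"pics/f_{nm}.png",cv2.resize(d["img"][190:290,380:480,::-1] if nm=="scene" else d["img"][220:320,70:190,::-1],(640,600),interpolation=2))
E
```

```text
clock: 8.9
position: [0.4096, 0.2744, 0.1252]
ee_rot: [2.137, 1.48, 0.469]
force: [0.2, -0.5, -1.2]
width: 0.065
t 8.9 q [-0.36  0.6  -1.01  2.22  1.27  1.21 -2.56] p [0.4096 0.2744 0.1252] F [ 0.2 -0.5 -1.2] T [ 0.32  0.82 -0.01] w 0.065
tcp N,W,S 0.0099 -0.0012 0.1313
err rot [ 0.0015 -0.0004 -0.0018]
scene backstop 10
scene mirror 965 N med 0.012 tilt s,w deg [-55.5   -0.96] sd 0.0124 W [-0.0502  0.1362] S [0.0525 0.1556]
top backstop 0
top mirror 730 N med 0.0117 tilt s,w deg [-31.75  -2.44] sd 0.0074 W [-0.0566  0.0482] S [0.0356 0.1767]
```

View pics/f_top.png

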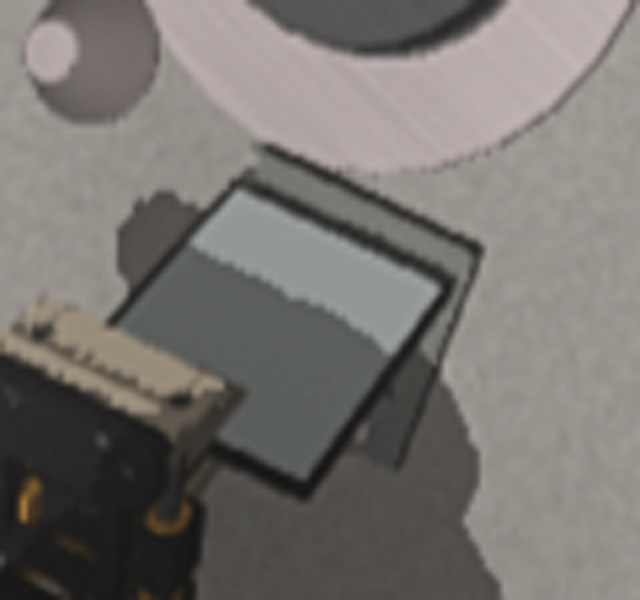

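View pics/f_scene.png

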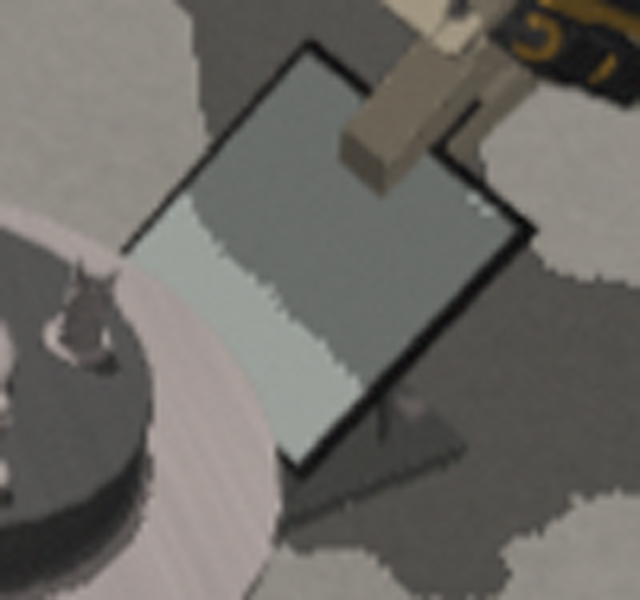

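```bash
python3 - <<'E'
from h import *
d=np.load("pics/f_top.npz"); n,s,w=RN
for nm,pp,h in[("lip",[(119.1,244.7),(160.4,260.8)],.024),("mir",[(115.6,250.5),(156.25,266.3)],.0315)]:
    X=[ray(d,*p,h)-RF for p in pp]; print(nm,[(round(float(x@w),4)) for x in X],"mid W",np.mean([x@w for x in X]).round(4),"len",np.linalg.norm(X[0]-X[1]).round(4))
E
```

```text
lip [0.0493, -0.0602] mid W -0.0055 len 0.1096
mir [0.0486, -0.0581] mid W -0.0047 len 0.1068
```

In the top view the mirror's lower edge sits just above the lip line, at crop (245,185) to (460,280). Comparing edges in both views puts it centred on the backstop within 0.5 mm, about 6 mm off its face. I'll lower it now.

```bash
python3 -m pendant '[[[0,-0.06,0,0.02,0,-0.02,1],[0,0,0.1,0,0,0,1],[0,0,0.1,0,0,0,1],[0,0,0.1,0,0,0,1],[0,0,0.05,0,0,0,1],[0,0,0,0,0,0,1],[0,0,0,0,0,0,1]]]' 35
python3 - <<'E'
from go import *
n,s,w=RN; d=o["position"]-RF; print("tcp N,W,S",(d@n).round(4),(d@w).round(4),(d@s).round(4))
E
python3 -m pendant '[[[0,0,0.025,0,0,0,1],[0,0,0.025,0,0,0,1],[0,0,0,0,0,0,1]]]' 35
```

```text
clock: 9.58
position: [0.4154, 0.272, 0.1122]
ee_rot: [2.137, 1.482, 0.467]
force: [-0.5, 0.7, -1.7]
width: 0.06
t 9.5833 q [-0.36  0.62 -0.99  2.23  1.3   1.2  -2.58] p [0.4154 0.272  0.1122] F [-0.5  0.7 -1.7] T [ 0.27  0.87 -0.04] w 0.06
tcp N,W,S 0.0076 -0.0014 0.117
clock: 9.83
position: [0.4166, 0.2717, 0.1107]
ee_rot: [2.137, 1.482, 0.468]
force: [0.2, 0.0, -1.9]
width: 0.064
```

```bash
python3 -m pendant '[[[0,0,0.025,0,0,0,1],[0,0,0,0,0,0,1]]]' 35;python3 -m pendant '[[[0,0,0.025,0,0,0,1],[0,0,0,0,0,0,1]]]' 35
```

```text
clock: 10.0
position: [0.4171, 0.2715, 0.1099]
ee_rot: [2.137, 1.482, 0.468]
force: [0.3, -0.3, -2.4]
width: 0.062
clock: 10.17
position: [0.4177, 0.2713, 0.1091]
ee_rot: [2.137, 1.482, 0.468]
force: [0.0, 0.3, -1.0]
width: 0.059
```

```bash
python3 -m pendant '[[[0,0,0.025,0,0,0,1],[0,0,0,0,0,0,1]]]' 35; python3 - <<'E'
from go import *
n,s,w=RN; d=o["position"]-RF; print("tcp N,W,S",(d@n).round(4),(d@w).round(4),(d@s).round(4))
E
```

```text
clock: 10.33
position: [0.4182, 0.2714, 0.1087]
ee_rot: [2.136, 1.482, 0.469]
force: [-2.6, -0.4, 3.7]
width: 0.06
t 10.3333 q [-0.36  0.63 -0.99  2.23  1.32  1.2  -2.59] p [0.4182 0.2714 0.1087] F [-2.6 -0.4  3.7] T [-0.09  0.54 -0.18] w 0.06
tcp N,W,S 0.0078 -0.0011 0.1126
```

Contact on the ledge, about 5 N. I'll ease up 1 mm and move back towards the backstop until it touches.

```bash
python3 -m pendant '[[[0,0,-0.04,0,0,0,1],[0,-0.025,0,0,0,0,1],[0,-0.025,0,0,0,0,1],[0,0,0,0,0,0,1]]]' 35;python3 -m pendant '[[[0,-0.025,0,0,0,0,1],[0,0,0,0,0,0,1]]]' 35;python3 - <<'E'
from go import *
n,s,w=RN; d=o["position"]-RF; print("tcp N,W,S",(d@n).round(4),(d@w).round(4),(d@s).round(4), "F n,w,s",(o["force"]@n).round(2),(o["force"]@w).round(2),(o["force"]@s).round(2))
E
```

```text
clock: 10.67
position: [0.4159, 0.272, 0.1087]
ee_rot: [2.136, 1.482, 0.469]
force: [-0.4, 0.4, 0.8]
width: 0.064
clock: 10.83
position: [0.4154, 0.2722, 0.1082]
ee_rot: [2.136, 1.481, 0.469]
force: [1.7, -0.9, 3.5]
width: 0.061
t 10.8333 q [-0.37  0.63 -0.99  2.23  1.31  1.2  -2.59] p [0.4154 0.2722 0.1082] F [ 1.7 -0.9  3.5] T [-0.17 -0.51  0.02] w 0.061
tcp N,W,S 0.0052 -0.0012 0.1138 F n,w,s 3.52 -0.22 1.76
```

```bash
python3 -m pendant '[[[0,-0.02,-0.02,0,0,0,1],[0,0,0,0,0,0,1]]]' 35;python3 - <<'E'
from go import *
n,s,w=RN; d=o["position"]-RF; print("tcp N,W,S",(d@n).round(4),(d@w).round(4),(d@s).round(4), "F n,w,s",(o["force"]@n).round(2),(o["force"]@w).round(2),(o["force"]@s).round(2))
from rel import *
for nm in("scene","top"):
    d=arm.get_image(nm); np.savez(f"pics/g_{nm}.npz",**d); rel(d,.03,.085,nm)
    cv2.imwrite(f"pics/g_{nm}.png",cv2.resize(d["img"][190:290,380:480,::-1] if nm=="scene" else d["img"][220:320,70:190,::-1],(640,600),interpolation=2))
E
```

```text
clock: 11.0
position: [0.4142, 0.2726, 0.1084]
ee_rot: [2.137, 1.481, 0.469]
force: [1.7, -0.4, 3.1]
width: 0.062
t 11.0 q [-0.37  0.63 -0.99  2.23  1.31  1.21 -2.6 ] p [0.4142 0.2726 0.1084] F [ 1.7 -0.4  3.1] T [-0.19 -0.58 -0.05] w 0.062
tcp N,W,S 0.0043 -0.0013 0.1147 F n,w,s 3.25 0.23 1.56
scene backstop 38
scene mirror 1102 N med 0.0067 tilt s,w deg [-54.66  -2.35] sd 0.015 W [-0.0502  0.0567] S [0.0301 0.0858]
top backstop 28
top mirror 889 N med 0.0063 tilt s,w deg [ 0.33 -0.23] sd 0.0012 W [-0.0569  0.0488] S [0.0163 0.0876]
```

View pics/g_top.png

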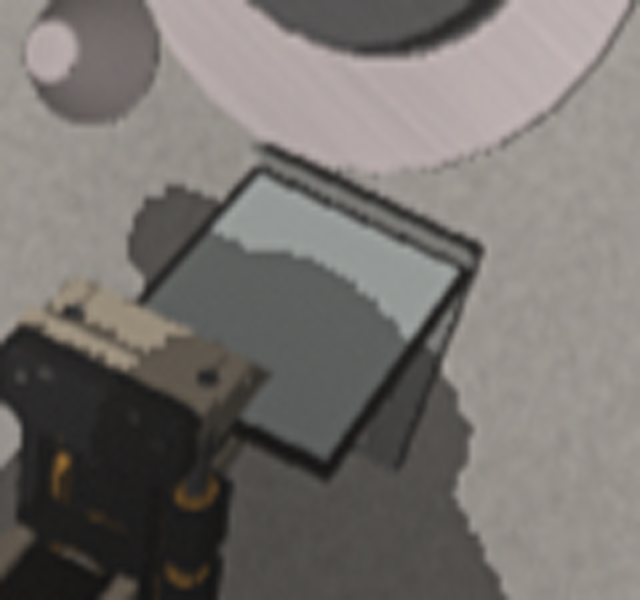

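View pics/g_scene.png

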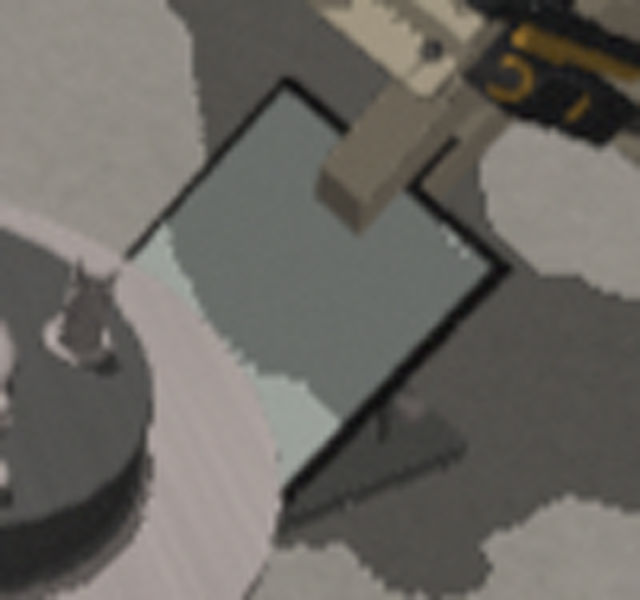

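The glass is at 6.5 mm, which is its thickness, from the backstop plane, and its lower edge is behind the lip. One last light push onto the ledge.

```bash
python3 -m pendant '[[[0,0,0.02,0,0,0,1],[0,0,0,0,0,0,1]]]' 35;python3 -m pendant '[[[0,0,0.02,0,0,0,1],[0,0,0,0,0,0,1]]]' 35;python3 - <<'E'
from go import *
n,s,w=RN; d=o["position"]-RF; print("tcp N,W,S",(d@n).round(4),(d@w).round(4),(d@s).round(4), "F n,w,s",(o["force"]@n).round(2),(o["force"]@w).round(2),(o["force"]@s).round(2))
E
```

```text
clock: 11.27
position: [0.4143, 0.2728, 0.1081]
ee_rot: [2.136, 1.482, 0.469]
force: [-1.8, -1.0, 11.1]
width: 0.066
clock: 11.43
position: [0.4144, 0.273, 0.1079]
ee_rot: [2.136, 1.482, 0.47]
force: [-6.2, -1.2, 16.9]
width: 0.063
t 11.4333 q [-0.37  0.63 -0.99  2.23  1.31  1.21 -2.6 ] p [0.4144 0.273  0.1079] F [-6.2 -1.2 16.9] T [-1.02 -0.69 -0.58] w 0.063
tcp N,W,S 0.004 -0.0008 0.1142 F n,w,s 5.28 -3.32 16.88
```

```bash
python3 -m pendant '[[[0,0,-0.03,0,0,0,1],[0,0,0,0,0,0,1],[0,0,0,0,0,0,0.92],[0,0,0,0,0,0,0.9],[0,0,0,0,0,0,0.87],[0,0,0,0,0,0,0.85],[0,0,0,0,0,0,0.82],[0,0,0,0,0,0,0.8],[0,0,0,0,0,0,0.8]]]' 10;python3 - <<'E'
from go import *
n,s,w=RN; d=o["position"]-RF; print("tcp N,W,S",(d@n).round(4),(d@w).round(4),(d@s).round(4), "F n,w,s",(o["force"]@n).round(2),(o["force"]@w).round(2),(o["force"]@s).round(2))
from rel import *
for nm in("scene","top"):
    d=arm.get_image(nm); rel(d,.03,.085,nm)
E
```

```text
clock: 12.18
position: [0.4141, 0.2726, 0.1077]
ee_rot: [2.137, 1.482, 0.468]
force: [-0.4, -0.1, -0.4]
width: 0.2
t 12.1833 q [-0.37  0.63 -0.99  2.23  1.31  1.2  -2.6 ] p [0.4141 0.2726 0.1077] F [-0.4 -0.1 -0.4] T [0.22 0.57 0.06] w 0.2
tcp N,W,S 0.0038 -0.0014 0.1142 F n,w,s -0.56 -0.26 -0.14
scene backstop 22
scene mirror 1096 N med 0.0067 tilt s,w deg [-54.66  -2.69] sd 0.015 W [-0.0505  0.2889] S [0.0291 0.2141]
top backstop 25
top mirror 891 N med 0.0063 tilt s,w deg [-41.13   2.16] sd 0.0117 W [-0.0571  0.0493] S [0.0166 0.1012]
```

```bash
python3 -m pendant '[[[0,0,-0.1,0,0,0,0.8],[0,0,-0.2,0,0,0,0.8],[0,0,-0.25,0,0,0,0.8],[0,0,-0.25,0,0,0,0.8],[0,0,-0.3,0,0,0,0.7],[0,0,-0.3,0,0,0,0.7],[0,0,-0.3,0,0,0,0.7],[0,0,-0.3,0,0,0,0.7],[0,0,-0.3,0,0,0,0.7],[0,0,0,0,0,0,0.7]]]' 35
python3 - <<'E'
from go import *
from rel import *
for nm in("scene","top"):
    d=arm.get_image(nm); np.savez(f"pics/h_{nm}.npz",**d); rel(d,.03,.115,nm)
    cv2.imwrite(f"pics/h_{nm}.png",cv2.resize(d["img"][190:290,380:480,::-1] if nm=="scene" else d["img"][160:320,60:220,::-1],(600,600),interpolation=2))
    P=pts(d);Z=P[...,2]; near=np.hypot(P[...,0]-.616,P[...,1]-.2162)<.075
    M=near&(Z>.15)&(Z<.18); k,l,st,ce=cv2.connectedComponentsWithStats(M.astype(np.uint8))
    for i in range(1,k):
        if st[i,4]>15: q=np.median(P[l==i],0); print(q.round(4),np.degrees(np.arctan2(q[1]-.2162,q[0]-.616)).round(1))
E
```

```text
clock: 13.12
position: [0.3634, 0.293, 0.1855]
ee_rot: [2.137, 1.484, 0.473]
force: [-0.4, 0.1, -0.0]
width: 0.301
t 13.1167 q [-0.38  0.48 -1.11  2.18  1.1   1.27 -2.48] p [0.3634 0.293  0.1855] F [-0.4  0.1 -0. ] T [ 0.3   0.55 -0.02] w 0.301
scene backstop 8
scene mirror 1694 N med 0.0063 tilt s,w deg [-51.26 -12.39] sd 0.023 W [-0.0501  0.0561] S [0.0296 0.1151]
[0.5883 0.1798 0.1619] -127.3
[0.5807 0.2492 0.1617] 136.9
[0.6584 0.1876 0.162 ] -34.0
[0.6512 0.2576 0.1621] 49.6
top backstop 6
top mirror 1446 N med 0.0059 tilt s,w deg [ 1.62 -0.39] sd 0.0012 W [-0.0571  0.0496] S [0.0218 0.117 ]
[0.6536 0.1815 0.164 ] -42.7
[0.6463 0.2516 0.1636] 49.5
[0.5839 0.1738 0.1644] -127.1
[0.5762 0.2436 0.1641] 145.4
```

View pics/h_top.png

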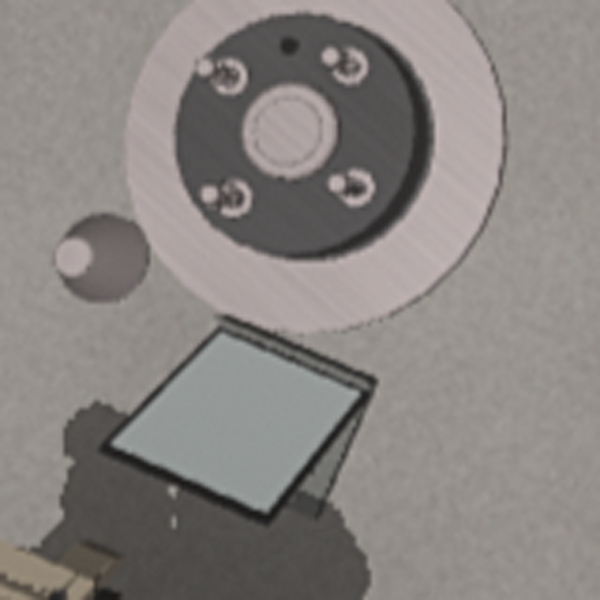

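View pics/h_scene.png

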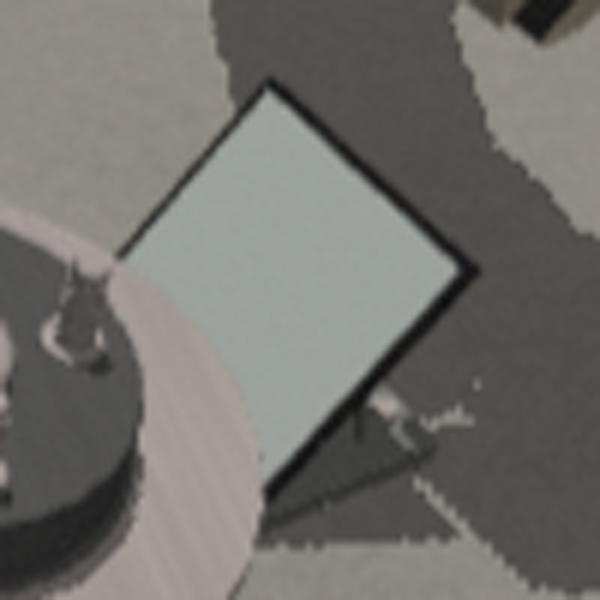

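The mirror stands freely on the rest. I'll check its lean more cleanly against the backstop's own fit.

```bash
cat > lean.py <<'E'
from h import *
n,s,w=RN
def fit(d,N0,S0,S1,lab):
    P=pts(d)-RF; N,S,W=P@n,P@s,P@w
    M=((abs(N-N0)<.005)&(S>S0)&(S<S1)&(abs(W)<.045)).astype(np.uint8); M=cv2.erode(M,np.ones((3,3)))>0
    A=np.c_[np.ones(M.sum()),S[M],W[M]]; y=N[M]
    for _ in range(4):
        c=np.linalg.lstsq(A,y,rcond=None)[0]; r=y-A@c; k=abs(r)<2.5*r.std(); A,y=A[k],y[k]
    print(lab,len(y),"N at S=0: %.4f  at S=.066: %.4f  lean %.2f  twist %.2f"%(c[0],c[0]+.066*c[1],35-np.degrees(c[1]),np.degrees(c[2])))
E
python3 - <<'E'
from lean import *
for nm in("top","scene"):
    fit(np.load(f"pics/a_{nm}.npz"),0,.01,.062,nm+" backstop")
    fit(np.load(f"pics/h_{nm}.npz"),.006,.015,.11,nm+" mirror")
E
```

```text
top backstop 469 N at S=0: -0.0002  at S=.066: 0.0001  lean 34.78  twist 0.27
top mirror 1024 N at S=0: 0.0080  at S=.066: 0.0063  lean 36.48  twist 0.09
scene backstop 381 N at S=0: -0.0000  at S=.066: 0.0005  lean 34.53  twist 0.55
scene mirror 1043 N at S=0: 0.0081  at S=.066: 0.0064  lean 36.50  twist 0.38
```

```bash
python3 - <<'E'
from lean import *
for nm in("top","scene"):
    fit(np.load(f"pics/g_{nm}.npz"),.006,.015,.085,nm+" in-hand")
    d=np.load(f"pics/g_{nm}.npz")
from go import *
R=Ro.from_rotvec(o["ee_rot"]).as_matrix(); print("tool lean err",Ro.from_matrix(R.T@toolR(n,s,1)).as_rotvec().round(4)); d=o["position"]-RF; print("tcp N,W,S",(d@n).round(4),(d@w).round(4),(d@s).round(4))
E
```

```text
top in-hand 694 N at S=0: 0.0070  at S=.066: 0.0064  lean 35.52  twist -0.01
scene in-hand 704 N at S=0: 0.0071  at S=.066: 0.0067  lean 35.36  twist 0.31
t 13.2167 q [-0.38  0.48 -1.1   2.18  1.1   1.27 -2.49] p [0.3646 0.2915 0.1839] F [-0.5 -0.6  0.4] T [0.14 0.61 0.  ] w 0.299
tool lean err [ 0.001  -0.0018 -0.0006]
tcp N,W,S 0.004 -0.001 0.207
```

Both views agree. The mirror is firmly on the ledge but leans about 1.7° more than the backstop, so its lower edge sits about 2 mm forward of the foot line. I'll regrip it, tuck the lower edge back and set it down again.

```bash
python3 -m pendant '[[[0,0,0.3,0,0,0,0.75],[0,0,0.3,0,0,0,0.75],[0,0,0.3,0,0,0,0.75],[0,0,0.3,0,0,0,0.75],[0,0,0.3,0,0,0,0.75],[0,0,0.3,0,0,0,0.75],[0,0,0.3,0,0,0,0.8],[0,0,0.2,0,0,0,0.8],[0,0,0,0,0,0,0.85],[0,0,0,0,0,0,0.9],[0,0,0,0,0,0,1],[0,0,0,0,0,0,1],[0,0,0,0,0,0,1],[0,0,0,0,0,0,1]]]' 20
python3 - <<'E'
from lean import *
from go import *
d=o["position"]-RF; print("tcp N,W,S",(d@n).round(4),(d@w).round(4),(d@s).round(4), "F n,w,s",(o["force"]@n).round(2),(o["force"]@w).round(2),(o["force"]@s).round(2))
for nm in("top","scene"): fit(arm.get_image(nm),.006,.015,.085,nm+" in-hand")
E
```

```text
clock: 14.38
position: [0.4144, 0.2728, 0.1085]
ee_rot: [2.136, 1.481, 0.47]
force: [-0.5, -1.0, 3.4]
width: 0.072
t 14.3833 q [-0.37  0.63 -0.99  2.23  1.31  1.2  -2.6 ] p [0.4144 0.2728 0.1085] F [-0.5 -1.   3.4] T [-0.16 -0.18 -0.07] w 0.072
tcp N,W,S 0.0044 -0.001 0.1147 F n,w,s 1.83 -1.1 2.85
top in-hand 691 N at S=0: 0.0076  at S=.066: 0.0069  lean 35.64  twist 0.18
scene in-hand 659 N at S=0: 0.0075  at S=.066: 0.0068  lean 35.56  twist 0.19
```

```bash
python3 -m pendant '[[[0,0,-0.03,0,0,0,1],[0,0,0,0.1,0,0,1],[0,0,0,0.1,0,0,1],[0,0,0,0,0,0,1],[0,0,0,0,0,0,1]]]' 30
python3 - <<'E'
from lean import *
from go import *
d=o["position"]-RF; print("tcp N,W,S",(d@n).round(4),(d@w).round(4),(d@s).round(4), "F n,w,s",(o["force"]@n).round(2),(o["force"]@w).round(2),(o["force"]@s).round(2))
for nm in("top","scene"): fit(arm.get_image(nm),.006,.015,.085,nm+" in-hand")
E
```

```text
clock: 14.9
position: [0.414, 0.2728, 0.1092]
ee_rot: [2.15, 1.49, 0.458]
force: [2.5, -0.7, 5.8]
width: 0.06
t 14.9 q [-0.36  0.62 -1.    2.22  1.3   1.19 -2.57] p [0.414  0.2728 0.1092] F [ 2.5 -0.7  5.8] T [-0.38 -0.91 -0.06] w 0.06
tcp N,W,S 0.0045 -0.0012 0.1155 F n,w,s 5.39 0.22 3.25
top in-hand 672 N at S=0: 0.0065  at S=.066: 0.0063  lean 35.20  twist 0.25
scene in-hand 740 N at S=0: 0.0065  at S=.066: 0.0067  lean 34.90  twist 0.71
```

```bash
python3 -m pendant '[[[0,0,-0.02,0.1,0,0,1],[0,0,0,0,0,0,1],[0,0,0.015,0,0,0,1],[0,0,0,0,0,0,1],[0,0,0,0,0,0,0.92],[0,0,0,0,0,0,0.9],[0,0,0,0,0,0,0.87],[0,0,0,0,0,0,0.84],[0,0,0,0,0,0,0.8],[0,0,0,0,0,0,0.75],[0,0,0,0,0,0,0.75]]]' 8
python3 - <<'E'
from lean import *
from go import *
d=o["position"]-RF; print("tcp N,W,S",(d@n).round(4),(d@w).round(4),(d@s).round(4), "F n,w,s",(o["force"]@n).round(2),(o["force"]@w).round(2),(o["force"]@s).round(2))
for nm in("top","scene"): fit(arm.get_image(nm),.006,.015,.085,nm+" released")
E
```

```text
clock: 15.92
position: [0.4132, 0.273, 0.1088]
ee_rot: [2.156, 1.495, 0.452]
force: [0.3, 0.6, 0.1]
width: 0.245
t 15.9167 q [-0.35  0.62 -1.    2.22  1.29  1.18 -2.56] p [0.4132 0.273  0.1088] F [0.3 0.6 0.1] T [0.2  0.56 0.01] w 0.245
tcp N,W,S 0.0037 -0.0013 0.1156 F n,w,s 0.1 0.71 0.07
top released 724 N at S=0: 0.0083  at S=.066: 0.0064  lean 36.64  twist 0.11
scene released 643 N at S=0: 0.0082  at S=.066: 0.0066  lean 36.37  twist 0.19
```

On release it settled back to the same 36.5°, probably because I let go about 1 mm above the ledge. I'll try once more, releasing with the lower edge tucked back and lightly loaded on the ledge.

```bash
python3 -m pendant '[[[0,0,0,0,0,0,0.9],[0,0,0,0,0,0,1],[0,0,0,0,0,0,1],[0,0,0,0,0,0,1],[0,0,-0.06,0,0,0,1],[0,0,0,0.05,0,0,1],[0,0,0,0,0,0,1]]]' 25
python3 - <<'E'
from lean import *
from go import *
d=o["position"]-RF; print("tcp N,W,S",(d@n).round(4),(d@w).round(4),(d@s).round(4), "F n,w,s",(o["force"]@n).round(2),(o["force"]@w).round(2),(o["force"]@s).round(2))
for nm in("top","scene"): fit(arm.get_image(nm),.006,.015,.085,nm+" in-hand")
E
```

```text
clock: 16.6
position: [0.4127, 0.273, 0.1115]
ee_rot: [2.158, 1.495, 0.45]
force: [3.6, -2.1, 4.4]
width: 0.067
t 16.6 q [-0.34  0.62 -1.    2.22  1.29  1.18 -2.56] p [0.4127 0.273  0.1115] F [ 3.6 -2.1  4.4] T [-0.52 -0.81 -0.2 ] w 0.067
tcp N,W,S 0.0048 -0.0015 0.1181 F n,w,s 5.9 -0.71 1.3
top in-hand 647 N at S=0: 0.0059  at S=.066: 0.0064  lean 34.59  twist 0.30
scene in-hand 727 N at S=0: 0.0063  at S=.066: 0.0066  lean 34.71  twist 0.58
```

```bash
python3 -m pendant '[[[0,0,0.025,0,0,0,1],[0,0,0.025,0,0,0,1],[0,0,0,0,0,0,1]]]' 25; python3 -m pendant '[[[0,0,0.02,0,0,0,1],[0,0,0,0,0,0,1]]]' 25
python3 - <<'E'
from lean import *
from go import *
d=o["position"]-RF; print("tcp N,W,S",(d@n).round(4),(d@w).round(4),(d@s).round(4), "F n,w,s",(o["force"]@n).round(2),(o["force"]@w).round(2),(o["force"]@s).round(2))
E
```

```text
clock: 16.95
position: [0.4133, 0.2733, 0.1102]
ee_rot: [2.158, 1.496, 0.452]
force: [-0.8, -0.9, 11.0]
width: 0.063
clock: 17.12
position: [0.4134, 0.2735, 0.1097]
ee_rot: [2.157, 1.497, 0.452]
force: [-4.9, -2.1, 16.3]
width: 0.064
t 17.1167 q [-0.34  0.62 -1.    2.22  1.29  1.18 -2.56] p [0.4134 0.2735 0.1097] F [-4.9 -2.1 16.3] T [-0.96 -0.87 -0.5 ] w 0.064
tcp N,W,S 0.0042 -0.0007 0.1164 F n,w,s 6.17 -3.66 15.54
```

```bash
python3 -m pendant '[[[0,0,-0.025,0,0,0,1],[0,0,0,0,0,0,1]]]' 25
python3 - <<'E'
from lean import *
from go import *
print("F n,w,s",(o["force"]@n).round(2),(o["force"]@w).round(2),(o["force"]@s).round(2))
for nm in("top","scene"): fit(arm.get_image(nm),.006,.015,.085,nm+" in-hand")
E
python3 -m pendant '[[[0,0,0,0,0,0,0.93],[0,0,0,0,0,0,0.92],[0,0,0,0,0,0,0.91],[0,0,0,0,0,0,0.9],[0,0,0,0,0,0,0.86],[0,0,0,0,0,0,0.8]]]' 4
python3 - <<'E'
from lean import *
from go import *
d=o["position"]-RF; print("tcp N,W,S",(d@n).round(4),(d@w).round(4),(d@s).round(4), "F n,w,s",(o["force"]@n).round(2),(o["force"]@w).round(2),(o["force"]@s).round(2))
for nm in("top","scene"): fit(arm.get_image(nm),.006,.015,.085,nm+" rel")
E
```

```text
clock: 17.28
position: [0.4133, 0.2732, 0.11]
ee_rot: [2.158, 1.496, 0.451]
force: [0.6, -1.8, 9.4]
width: 0.062
t 17.2833 q [-0.34  0.62 -1.    2.22  1.29  1.18 -2.56] p [0.4133 0.2732 0.11  ] F [ 0.6 -1.8  9.4] T [-0.6  -0.96 -0.26] w 0.062
F n,w,s 6.35 -1.47 7.02
top in-hand 715 N at S=0: 0.0066  at S=.066: 0.0062  lean 35.37  twist 0.23
scene in-hand 730 N at S=0: 0.0069  at S=.066: 0.0065  lean 35.28  twist 0.53
clock: 17.88
position: [0.4128, 0.2731, 0.1092]
ee_rot: [2.159, 1.498, 0.449]
force: [-0.7, -0.2, -0.5]
width: 0.169
t 17.8833 q [-0.34  0.62 -1.    2.22  1.29  1.18 -2.56] p [0.4128 0.2731 0.1092] F [-0.7 -0.2 -0.5] T [0.25 0.57 0.01] w 0.169
tcp N,W,S 0.0035 -0.0014 0.1162 F n,w,s -0.82 -0.4 -0.08
top rel 736 N at S=0: 0.0086  at S=.066: 0.0063  lean 36.98  twist 0.14
scene rel 637 N at S=0: 0.0088  at S=.066: 0.0064  lean 37.14  twist 0.92
```

The cause shows in the forces. Before each release the tool was pushing about 6 N into the backstop above its top edge, and letting go kicks the foot forward. I'll take that push off before releasing.

```bash
python3 -m pendant '[[[0,0,0,0,0,0,0.9],[0,0,0,0,0,0,1],[0,0,0,0,0,0,1],[0,0,-0.06,0,0,0,1],[0,0.02,0,0.02,0,0,1],[0,0,0,0,0,0,1]]]' 25
cat > st.py <<'E'
from lean import *
from go import *
d=o["position"]-RF; print("tcp N,W,S",(d@n).round(4),(d@w).round(4),(d@s).round(4), "F n,w,s",(o["force"]@n).round(2),(o["force"]@w).round(2),(o["force"]@s).round(2))
for nm in("top","scene"): fit(arm.get_image(nm),.006,.015,.085,nm)
E
python3 st.py
```

```text
clock: 18.48
position: [0.4128, 0.273, 0.1122]
ee_rot: [2.16, 1.497, 0.449]
force: [0.9, -0.6, 2.2]
width: 0.067
t 18.4833 q [-0.34  0.61 -1.01  2.22  1.28  1.18 -2.55] p [0.4128 0.273  0.1122] F [ 0.9 -0.6  2.2] T [-0.1  -0.18 -0.12] w 0.067
tcp N,W,S 0.0052 -0.0014 0.1186 F n,w,s 2.15 -0.3 1.24
top 713 N at S=0: 0.0058  at S=.066: 0.0065  lean 34.40  twist 0.14
scene 688 N at S=0: 0.0055  at S=.066: 0.0067  lean 33.95  twist 0.53
```

```bash
python3 -m pendant '[[[0,0.01,0.02,0,0,0,1],[0,0,0,0,0,0,1]]]' 25;python3 -m pendant '[[[0,0,0.02,0,0,0,1],[0,0,0,0,0,0,1]]]' 25;  python3 st.py
```

```text
clock: 18.75
position: [0.4132, 0.2731, 0.1116]
ee_rot: [2.159, 1.498, 0.449]
force: [-0.5, -1.2, 6.0]
width: 0.063
clock: 18.92
position: [0.4131, 0.2733, 0.1114]
ee_rot: [2.159, 1.499, 0.45]
force: [-5.8, -1.1, 13.1]
width: 0.066
t 18.9167 q [-0.34  0.62 -1.01  2.22  1.29  1.18 -2.55] p [0.4131 0.2733 0.1114] F [-5.8 -1.1 13.1] T [-0.76 -0.19 -0.54] w 0.066
tcp N,W,S 0.0049 -0.001 0.1178 F n,w,s 3.35 -3.02 13.63
top 672 N at S=0: 0.0062  at S=.066: 0.0063  lean 34.83  twist 0.31
scene 675 N at S=0: 0.0063  at S=.066: 0.0066  lean 34.79  twist 0.34
```

```bash
python3 -m pendant '[[[0,0.015,-0.03,0,0,0,1],[0,0,0,0,0,0,1]]]' 25;  python3 st.py
```

```text
clock: 19.18
position: [0.4135, 0.2729, 0.1122]
ee_rot: [2.16, 1.498, 0.449]
force: [0.7, -0.6, 1.4]
width: 0.063
t 19.1833 q [-0.34  0.61 -1.01  2.22  1.28  1.18 -2.55] p [0.4135 0.2729 0.1122] F [ 0.7 -0.6  1.4] T [-0.11 -0.25 -0.07] w 0.063
tcp N,W,S 0.0059 -0.0013 0.1183 F n,w,s 1.52 -0.35 0.59
top 673 N at S=0: 0.0060  at S=.066: 0.0069  lean 34.23  twist -0.05
scene 703 N at S=0: 0.0064  at S=.066: 0.0072  lean 34.28  twist -0.19
```

```bash
python3 -m pendant '[[[0,0,0,0,0,0,0.93],[0,0,0,0,0,0,0.92],[0,0,0,0,0,0,0.91],[0,0,0,0,0,0,0.9],[0,0,0,0,0,0,0.86],[0,0,0,0,0,0,0.8]]]' 4
python3 st.py
```

```text
clock: 19.78
position: [0.4133, 0.2729, 0.112]
ee_rot: [2.16, 1.498, 0.448]
force: [0.3, 0.3, 0.6]
width: 0.172
t 19.7833 q [-0.34  0.62 -1.01  2.22  1.28  1.18 -2.55] p [0.4133 0.2729 0.112 ] F [0.3 0.3 0.6] T [ 0.21  0.61 -0.01] w 0.172
tcp N,W,S 0.0056 -0.0013 0.1182 F n,w,s 0.49 0.37 0.43
top 668 N at S=0: 0.0062  at S=.066: 0.0063  lean 34.97  twist 0.24
scene 710 N at S=0: 0.0062  at S=.066: 0.0067  lean 34.62  twist 0.57
```

Released, and now flat: lean about 34.8°, with the glass 6.2–6.5 mm off the backstop at the foot and at the top edge. I'll retract carefully, then plan the disc turn with the arm model.

```bash
python3 -m pendant '[[[0,0,0,0,0,0,0.7],[0,0,0,0,0,0,0.7],[0,0,-0.15,0,0,0,0.7],[0,0,-0.25,0,0,0,0.7],[0,0,-0.3,0,0,0,0.7],[0,0,-0.4,0,0,0,0.6],[0,0,-0.5,0,0,0,0.6],[0,0,-0.5,0,0,0,0.6],[0,0,-0.5,0,0,0,0.6],[0,0,0,0,0,0,0.6]]]' 35
python3 st.py
cat > sim.py <<'E'
from kin import *
def stepik(q,p,R,it=6):
    for _ in range(it):
        pp,RR=fk(q); e=np.r_[p-pp,(Ro.from_matrix(R)*RR.inv()).as_rotvec()]
        if np.linalg.norm(e)<1e-5: break
        J=np.zeros((6,7))
        for i in range(7):
            dq=q.copy();dq[i]+=1e-5;p2,R2=fk(dq);J[:3,i]=(p2-pp)/1e-5;J[3:,i]=(R2*RR.inv()).as_rotvec()/1e-5
        free=np.ones(7,bool)
        for _ in range(4):
            d=np.zeros(7);d[free]=np.linalg.lstsq(J[:,free],e,rcond=1e-3)[0]
            bad=((q+d<lo+.006)|(q+d>hi-.006))&free
            if not bad.any(): break
            free&=~bad
        q=np.clip(q+np.clip(d,-.3,.3),lo+.006,hi-.006)
    pp,RR=fk(q); return q,np.linalg.norm(p-pp),(Ro.from_matrix(R)*RR.inv()).magnitude()
HC=np.array([.6165,.216])
def studpose(th,z,sg,off=0): # y along tangent*sg (+off), z down
    t=np.array([-np.sin(th),np.cos(th),0])*sg; t=Ro.from_euler('z',off).apply(t)
    zz=np.array([0,0,-1.]); return np.r_[HC+.05*np.array([np.cos(th),np.sin(th)]),z],np.stack([np.cross(t,zz),t,zz],1)
def path(q,p1,R1,N):
    p0,R0=fk(q); rv=(R0.inv()*Ro.from_matrix(R1)).as_rotvec(); ok=0
    for k in range(1,N+1):
        q,a,b=stepik(q,p0+(p1-p0)*k/N,(R0*Ro.from_rotvec(rv*k/N)).as_matrix()); ok=max(ok,a)
    return q,a,b,ok
E
python3 - <<'E'
from sim import *
from go import arm
o=arm.observe(); q0=o["joints"]; print("fk err",fk(q0)[0]-o["position"])
for k in range(4):
  th0=r_(51.3+90*k)
  for sg in(1,-1):
    p,R=studpose(th0,.21,sg); q1,a,b,m=path(q0.copy(),p,R,25)
    print("stud",51.3+90*k,"sg",sg,"arr",q1.round(2),round(a,4),round(b,3),end=" | ")
    for dr in(1,-1):
        q=q1.copy(); p,R=studpose(th0,.158,sg); q,a,b,_=path(q,p,R,5); tot=0
        while tot<360:
            p,R=studpose(th0+dr*r_(tot+4),.158,sg); q,a,b=stepik(q,p,R,3)
            if a>.002 or b>.02: break
            tot+=4
        print("dir",dr,"deg",tot,q.round(1),end=" ; ")
    print()
E
```

```text
clock: 20.72
position: [0.358, 0.2956, 0.2024]
ee_rot: [2.159, 1.501, 0.456]
force: [0.7, 1.0, 0.3]
width: 0.403
t 20.7167 q [-0.34  0.44 -1.14  2.15  1.04  1.26 -2.41] p [0.358  0.2956 0.2024] F [0.7 1.  0.3] T [0.21 0.49 0.01] w 0.403
tcp N,W,S 0.0085 0.0006 0.2265 F n,w,s 0.4 1.19 0.06
top 670 N at S=0: 0.0061  at S=.066: 0.0064  lean 34.77  twist 0.13
scene 744 N at S=0: 0.0060  at S=.066: 0.0064  lean 34.66  twist 0.34
t 20.8167 q [-0.34  0.45 -1.13  2.15  1.04  1.25 -2.42] p [0.3597 0.2934 0.1999] F [ 1.1 -0.1 -0.8] T [ 0.16  0.49 -0.  ] w 0.403
fk err [-0.00385417 -0.00367209  0.00847317]
stud 51.3 sg 1 arr [ 0.12  0.96 -1.26  1.31  0.9   1.48  1.41] 0.0 0.0 | dir 1 deg 80 [ 0.2  0.9 -1.3  1.6  0.9  1.3  2.7] ; dir -1 deg 312 [-1.1  0.9  1.2  1.7 -0.9  1.2 -2.7] ; 
stud 51.3 sg -1 arr [ 0.08  0.87 -1.09  1.32  0.76  1.39 -1.66] 0.0 0.0 | dir 1 deg 252 [ 0.3  1.  -1.3  1.5  1.   1.4  2.7] ; dir -1 deg 144 [-1.   0.9  1.3  1.8 -0.9  1.2 -2.7] ; 
stud 141.3 sg 1 arr [-0.52  0.47  0.05  1.62 -0.03  1.05 -2.71] 0.0 0.0 | dir 1 deg 352 [ 0.2  0.9 -1.3  1.6  0.9  1.3  2.7] ; dir -1 d
[... 255 characters left out ...]
  0.77 -1.16  1.56  0.72  1.29 -1.65] 0.0 0.0 | dir 1 deg 260 [ 0.2  0.9 -1.3  1.6  0.9  1.3  2.7] ; dir -1 deg 132 [-1.2  0.9  1.3  1.7 -0.9  1.3 -2.7] ; 
stud 231.3 sg -1 arr [ 0.31  0.83 -1.26  1.56  0.8   1.35  1.43] 0.0 0.0 | dir 1 deg 72 [ 0.3  1.  -1.3  1.5  1.   1.4  2.7] ; dir -1 deg 324 [-1.1  0.9  1.3  1.8 -0.9  1.2 -2.7] ; 
stud 321.3 sg 1 arr [ 0.24  0.93 -1.26  1.36  0.88  1.45 -0.08] 0.0 0.0 | dir 1 deg 172 [ 0.2  0.9 -1.3  1.6  0.9  1.3  2.7] ; dir -1 deg 224 [-1.1  0.9  1.3  1.7 -0.9  1.3 -2.7] ; 
stud 321.3 sg -1 arr [-0.2   0.59 -0.25  1.43  0.15  1.14 -2.72] 0.0 0.0 | dir 1 deg 340 [ 0.3  1.  -1.3  1.5  0.9  1.3  2.7] ; dir -1 deg 52 [-1.   0.8  1.2  1.8 -0.9  1.2 -2.7] ;
```

```bash
python3 - <<'E'
from sim import *
from go import *
p,R=studpose(r_(231.3),.225,1); print(p); to(p,R,24,26)
R0=Ro.from_rotvec(o["ee_rot"]).as_matrix(); print(Ro.from_matrix(R0.T@R).as_rotvec())
N=26; v=plan(o["position"],o["ee_rot"],p,R,N); X=o["position"].copy(); RR=Ro.from_matrix(R0)
for k in range(N):
    X=X+RR.apply(v[:3]*.04); RR=RR*Ro.from_rotvec(v[3:]*.08)
    if k%4==3: print(k,X.round(3),"tip",(X+RR.apply([0,0,.022])).round(3))
E
```

```text
t 20.8167 q [-0.34  0.45 -1.13  2.15  1.04  1.25 -2.42] p [0.3597 0.2934 0.1999] F [ 1.1 -0.1 -0.8] T [ 0.16  0.49 -0.  ] w 0.403
[0.58523787 0.17697848 0.225     ]
24 [0.01, 0.265, 0.055, 0.301, -0.049, 0.161]
26 [0.009, 0.244, 0.051, 0.277, -0.046, 0.148]
[ 0.57715933 -0.09479649  0.3085076 ]
3 [0.395 0.281 0.213] tip [0.405 0.277 0.194]
7 [0.431 0.266 0.223] tip [0.439 0.263 0.203]
11 [0.466 0.249 0.23 ] tip [0.473 0.247 0.209]
15 [0.502 0.231 0.233] tip [0.506 0.229 0.211]
19 [0.536 0.21  0.232] tip [0.539 0.209 0.211]
23 [0.569 0.189 0.228] tip [0.57  0.188 0.206]
```

```bash
python3 -m pendant '[[[0.01,0.32,0.07,0.36,-0.06,0.19,0.6],[0.01,0.32,0.07,0.36,-0.06,0.19,0.6],[0.01,0.32,0.07,0.36,-0.06,0.19,0.6],[0.01,0.32,0.07,0.36,-0.06,0.19,0.6],[0.01,0.32,0.07,0.36,-0.06,0.19,0.6],[0.01,0.32,0.07,0.36,-0.06,0.19,0.6],[0.01,0.32,0.07,0.36,-0.06,0.19,0.6],[0.01,0.32,0.07,0.36,-0.06,0.19,0.6],[0.01,0.32,0.07,0.36,-0.06,0.19,0.6],[0.01,0.32,0.07,0.36,-0.06,0.19,0.6],[0.01,0.32,0.07,0.36,-0.06,0.19,0.6],[0.01,0.32,0.07,0.36,-0.06,0.19,0.6],[0.01,0.32,0.07,0.36,-0.06,0.19,0.6],[0.01,0.32,0.07,0.36,-0.06,0.19,0.6],[0.01,0.32,0.07,0.36,-0.06,0.19,0.6],[0.01,0.32,0.07,0.36,-0.06,0.19,0.6],[0.01,0.32,0.07,0.36,-0.06,0.19,0.6],[0.01,0.32,0.07,0.36,-0.06,0.19,0.6],[0.01,0.32,0.07,0.36,-0.06,0.19,0.6],[0.01,0.32,0.07,0.36,-0.06,0.19,0.6]]]' 30
python3 - <<'E'
from sim import *
from go import *
p,R=studpose(r_(231.3),.225,1); to(p,R,1,2)
d=arm.get_image("wrist"); cv2.imwrite("pics/w1.png",d["img"][:,:,::-1]); np.savez("pics/w1.npz",**d)
for k in range(4): print(proj(d,np.r_[HC+.05*np.array([np.cos(r_(51.3+90*k)),np.sin(r_(51.3+90*k))]),.167]).round(1))
E
```

```text
clock: 22.48
position: [0.5879, 0.1733, 0.2209]
ee_rot: [2.829, 1.361, -0.01]
force: [-0.2, 1.0, 0.3]
width: 0.402
t 22.4833 q [ 0.31  0.71 -1.14  1.57  0.66  1.3  -1.6 ] p [0.5879 0.1733 0.2209] F [-0.2  1.   0.3] T [-0.02 -0.01  0.01] w 0.402
1 [0.031, -0.11, -0.103, -0.011, 0.079, 0.019]
2 [0.015, -0.055, -0.052, -0.005, 0.039, 0.01]
[245.4  53.5]
[164.4 141.8]
[246.3 218.6]
[327.3 142.1]
```

View pics/w1.png

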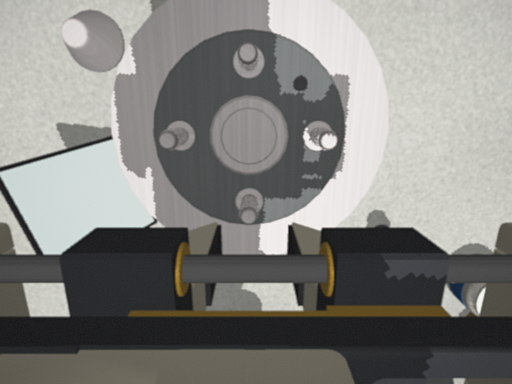

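The wrist view shows the four stud tops at (248,48), (167,139), (249,216) and (328,140), within about 3 px of the prediction. The target stud, at (249,216), lies between the fingers. Going down to grip it.

```bash
python3 -m pendant '[[[0.03,-0.11,-0.1,-0.01,0.08,0.02,0.6],[0,0,0.3,0,0,0,0.6],[0,0,0.3,0,0,0,0.6],[0,0,0.3,0,0,0,0.6],[0,0,0.3,0,0,0,0.6],[0,0,0.3,0,0,0,0.6],[0,0,0.17,0,0,0,0.7],[0,0,0,0,0,0,0.8],[0,0,0,0,0,0,0.9],[0,0,0,0,0,0,1],[0,0,0,0,0,0,1],[0,0,0,0,0,0,1]]]' 25
python3 - <<'E'
from sim import *
from go import *
p,R=studpose(r_(231.3),.158,1); to(p,R,1)
p=o["position"]; print(np.hypot(*(p[:2]-HC)),np.degrees(np.arctan2(*(p[:2]-HC)[::-1])))
# row for rotation of 0.0345 rad anticlockwise
th0=r_(231.3); d=.036
v=plan(studpose(th0,.158,1)[0],Ro.from_matrix(studpose(th0,.158,1)[1]).as_rotvec(),studpose(th0+d*20,.158,1)[0],studpose(th0+d*20,.158,1)[1],20);print(v)
E
```

```text
clock: 23.53
position: [0.5856, 0.1783, 0.1601]
ee_rot: [2.83, 1.361, 0.006]
force: [1.5, -1.3, -2.8]
width: 0.123
t 23.5333 q [ 0.29  0.76 -1.1   1.65  0.72  1.19 -1.67] p [0.5856 0.1783 0.1601] F [ 1.5 -1.3 -2.8] T [-0.1  -0.41  0.01] w 0.123
1 [-0.032, 0.014, 0.053, 0.036, -0.04, 0.013]
0.04873183887134636 -129.35584957612068
[ 0.001  0.045  0.     0.     0.    -0.45 ]
```

The stud is gripped, with the opening at 11–12 mm. I'll turn anticlockwise at about 0.43 rad/s.

```bash
cat > tc.py <<'E'
from sim import *
from go import *
import sys
p=o["position"]; a=np.degrees(np.arctan2(*(p[:2]-HC)[::-1]))%360; R=Ro.from_rotvec(o["ee_rot"]).as_matrix(); y=R[:,1]; ya=np.degrees(np.arctan2(y[1],y[0]))
print("rad",np.hypot(*(p[:2]-HC)).round(4),"ang",a.round(1),"jaw-tangent",((ya-a-90+180)%360-180).round(1),"z",p[2].round(4),"tilt",np.degrees(np.arccos(-R[2,2])).round(1))
E
python3 -m pendant '[[[0,0.02,0,0,0,-0.2,1],[0,0.045,0,0,0,-0.45,1],[0,0.045,0,0,0,-0.45,1],[0,0.045,0,0,0,-0.45,1],[0,0.045,0,0,0,-0.45,1],[0,0.045,0,0,0,-0.45,1],[0,0.045,0,0,0,-0.45,1],[0,0.045,0,0,0,-0.45,1],[0,0.045,0,0,0,-0.45,1],[0,0.045,0,0,0,-0.45,1],[0,0.045,0,0,0,-0.45,1],[0,0.045,0,0,0,-0.45,1],[0,0.045,0,0,0,-0.45,1],[0,0.045,0,0,0,-0.45,1],[0,0.045,0,0,0,-0.45,1],[0,0.045,0,0,0,-0.45,1],[0,0.045,0,0,0,-0.45,1],[0,0.045,0,0,0,-0.45,1],[0,0.045,0,0,0,-0.45,1],[0,0.045,0,0,0,-0.45,1]]]' 25
python3 tc.py
```

```text
clock: 25.2
position: [0.6172, 0.1669, 0.1601]
ee_rot: [2.188, 2.252, 0.004]
force: [-1.0, -0.3, 1.9]
width: 0.124
t 25.2 q [ 0.33  0.85 -1.2   1.58  0.82  1.29 -0.97] p [0.6172 0.1669 0.1601] F [-1.  -0.3  1.9] T [-0.13  0.25 -0.1 ] w 0.124
rad 0.0491 ang 270.8 jaw-tangent 0.8 z 0.1601 tilt 0.2
```

Tracking well, with low forces and a 49 mm radius. Continuing.

```bash
python3 -m pendant '[[[0,0.045,0,0,0,-0.45,1],[0,0.045,0,0,0,-0.45,1],[0,0.045,0,0,0,-0.45,1],[0,0.045,0,0,0,-0.45,1],[0,0.045,0,0,0,-0.45,1],[0,0.045,0,0,0,-0.45,1],[0,0.045,0,0,0,-0.45,1],[0,0.045,0,0,0,-0.45,1],[0,0.045,0,0,0,-0.45,1],[0,0.045,0,0,0,-0.45,1],[0,0.045,0,0,0,-0.45,1],[0,0.045,0,0,0,-0.45,1],[0,0.045,0,0,0,-0.45,1],[0,0.045,0,0,0,-0.45,1],[0,0.045,0,0,0,-0.45,1],[0,0.045,0,0,0,-0.45,1],[0,0.045,0,0,0,-0.45,1],[0,0.045,0,0,0,-0.45,1],[0,0.045,0,0,0,-0.45,1],[0,0.045,0,0,0,-0.45,1]]]' 25
python3 tc.py
```

```text
clock: 26.87
position: [0.6502, 0.1793, 0.1601]
ee_rot: [1.255, 2.877, 0.002]
force: [0.0, -1.4, 1.1]
width: 0.12
t 26.8667 q [ 0.29  0.92 -1.23  1.48  0.87  1.36 -0.25] p [0.6502 0.1793 0.1601] F [ 0.  -1.4  1.1] T [-0.25  0.07 -0.06] w 0.12
rad 0.0498 ang 312.6 jaw-tangent 0.3 z 0.1601 tilt 0.2
```

```bash
python3 -m pendant '[[[0,0.045,0,0,0,-0.45,1],[0,0.045,0,0,0,-0.45,1],[0,0.045,0,0,0,-0.45,1],[0,0.045,0,0,0,-0.45,1],[0,0.045,0,0,0,-0.45,1],[0,0.045,0,0,0,-0.45,1],[0,0.045,0,0,0,-0.45,1],[0,0.045,0,0,0,-0.45,1],[0,0.045,0,0,0,-0.45,1],[0,0.045,0,0,0,-0.45,1],[0,0.045,0,0,0,-0.45,1],[0,0.045,0,0,0,-0.45,1],[0,0.045,0,0,0,-0.45,1],[0,0.045,0,0,0,-0.45,1],[0,0.045,0,0,0,-0.45,1],[0,0.045,0,0,0,-0.45,1],[0,0.045,0,0,0,-0.45,1],[0,0.045,0,0,0,-0.45,1],[0,0.045,0,0,0,-0.45,1],[0,0.045,0,0,0,-0.45,1]]]' 25
python3 tc.py
```

```text
clock: 28.53
position: [0.6666, 0.2104, 0.1602]
ee_rot: [0.161, 3.135, 0.0]
force: [0.4, -1.6, 0.0]
width: 0.12
t 28.5333 q [ 0.23  0.96 -1.24  1.41  0.9   1.4   0.45] p [0.6666 0.2104 0.1602] F [ 0.4 -1.6  0. ] T [-0.21 -0.08 -0.06] w 0.12
rad 0.0505 ang 353.7 jaw-tangent 0.4 z 0.1602 tilt 0.2
```

```bash
python3 -m pendant '[[[0,0.045,0,0,0,-0.45,1],[0,0.045,0,0,0,-0.45,1],[0,0.045,0,0,0,-0.45,1],[0,0.045,0,0,0,-0.45,1],[0,0.045,0,0,0,-0.45,1],[0,0.045,0,0,0,-0.45,1],[0,0.045,0,0,0,-0.45,1],[0,0.045,0,0,0,-0.45,1],[0,0.045,0,0,0,-0.45,1],[0,0.045,0,0,0,-0.45,1],[0,0.045,0,0,0,-0.45,1],[0,0.045,0,0,0,-0.45,1],[0,0.045,0,0,0,-0.45,1],[0,0.045,0,0,0,-0.45,1],[0,0.045,0,0,0,-0.45,1],[0,0.045,0,0,0,-0.45,1],[0,0.045,0,0,0,-0.45,1],[0,0.045,0,0,0,-0.45,1],[0,0.045,0,0,0,-0.45,1],[0,0.045,0,0,0,-0.45,1]]]' 25
python3 tc.py
```

```text
clock: 30.2
position: [0.6584, 0.2447, 0.1602]
ee_rot: [-0.953, 2.99, -0.001]
force: [0.6, -1.5, 1.8]
width: 0.122
t 30.2 q [ 0.18  0.96 -1.25  1.4   0.91  1.41  1.12] p [0.6584 0.2447 0.1602] F [ 0.6 -1.5  1.8] T [-0.18 -0.07  0.01] w 0.122
rad 0.0508 ang 34.4 jaw-tangent 1.0 z 0.1602 tilt 0.2
```

```bash
python3 -m pendant '[[[0,0.045,0,0,0,-0.45,1],[0,0.045,0,0,0,-0.45,1],[0,0.045,0,0,0,-0.45,1],[0,0.045,0,0,0,-0.45,1],[0,0.045,0,0,0,-0.45,1],[0,0.045,0,0,0,-0.45,1],[0,0.045,0,0,0,-0.45,1],[0,0.045,0,0,0,-0.45,1],[0,0.045,0,0,0,-0.45,1],[0,0.045,0,0,0,-0.45,1],[0,0.045,0,0,0,-0.45,1],[0,0.045,0,0,0,-0.45,1],[0,0.045,0,0,0,-0.45,1],[0,0.045,0,0,0,-0.45,1],[0,0.045,0,0,0,-0.45,1],[0,0.045,0,0,0,-0.45,1],[0,0.045,0,0,0,-0.45,1],[0,0.045,0,0,0,-0.45,1],[0,0.03,0,0,0,-0.3,1],[0,0,0,0,0,0,1]]]' 25
python3 tc.py
```

```text
clock: 31.87
position: [0.6316, 0.2643, 0.1602]
ee_rot: [-1.886, 2.51, -0.003]
force: [-0.9, -3.6, 3.0]
width: 0.121
t 31.8667 q [ 0.16  0.94 -1.25  1.45  0.9   1.39  1.74] p [0.6316 0.2643 0.1602] F [-0.9 -3.6  3. ] T [-0.53  0.4  -0.06] w 0.121
rad 0.0506 ang 72.7 jaw-tangent 1.2 z 0.1602 tilt 0.2
```

That is 202° turned. Now I'll take the stud afresh: open, lift, spin the tool back half a turn, and regrip.

```bash
python3 -m pendant '[[[0,0,0,0,0,0,0.8],[0,0,0,0,0,0,0.75],[0,0,0,0,0,0,0.7],[0,0,-0.3,0,0,0,0.65],[0,0,-0.5,0,0,0,0.65],[0,0,-0.5,0,0,0,0.65],[0,0,0,0,0,1,0.65],[0,0,0,0,0,1,0.65],[0,0,0,0,0,1,0.65],[0,0,0,0,0,1,0.65],[0,0,0,0,0,1,0.65],[0,0,0,0,0,1,0.65],[0,0,0,0,0,1,0.65],[0,0,0,0,0,1,0.65],[0,0,0,0,0,1,0.65],[0,0,0,0,0,1,0.65],[0,0,0,0,0,1,0.65],[0,0,0,0,0,1,0.65],[0,0,0,0,0,1,0.65],[0,0,0,0,0,1,0.65]]]' 25
python3 - <<'E'
from sim import *
from go import *
d=arm.get_image("top"); P=pts(d);Z=P[...,2]; near=np.hypot(P[...,0]-.616,P[...,1]-.2162)<.075
M=near&(Z>.15)&(Z<.175); k,l,st,ce=cv2.connectedComponentsWithStats(M.astype(np.uint8))
for i in range(1,k):
    if st[i,4]>15: q=np.median(P[l==i],0)-[-.0023,-.0028,0]; print(st[i,4],q.round(4),np.degrees(np.arctan2(q[1]-.216,q[0]-.6165)).round(1))
E
```

```text
clock: 33.53
position: [0.6317, 0.2654, 0.2137]
ee_rot: [-0.257, 3.127, 0.002]
force: [0.8, 0.1, -0.5]
width: 0.351
t 33.5333 q [ 0.08  0.77 -1.03  1.4   0.66  1.33  0.77] p [0.6317 0.2654 0.2137] F [ 0.8  0.1 -0.5] T [ 0.09 -0.14 -0.01] w 0.351
40 [0.6648 0.2013 0.164 ] -16.9
42 [0.6031 0.1687 0.1636] -105.8
45 [0.5702 0.2298 0.1635] 163.4
```

```bash
python3 -m pendant '[[[0,0,0,0,0,1,0.65],[0,0,0,0,0,1,0.65],[0,0,0,0,0,1,0.65],[0,0,0,0,0,1,0.65],[0,0,0,0,0,1,0.65],[0,0,0,0,0,1,0.65],[0,0,0,0,0,1,0.65],[0,0,0,0,0,1,0.65],[0,0,0,0,0,1,0.65],[0,0,0,0,0,1,0.65],[0,0,0,0,0,1,0.65],[0,0,0,0,0,1,0.65],[0,0,0,0,0,1,0.65],[0,0,0,0,0,1,0.65],[0,0,0,0,0,1,0.65],[0,0,0,0,0,1,0.65],[0,0,0,0,0,1,0.65],[0,0,0,0,0,1,0.65],[0,0,0,0,0,1,0.65],[0,0,0,0,0,1,0.65]]]' 25
python3 tc.py
```

```text
clock: 35.25
position: [0.6315, 0.2655, 0.2133]
ee_rot: [2.063, 2.367, 0.006]
force: [-0.0, -0.6, 0.1]
width: 0.351
t 35.25 q [-0.08  0.65 -0.67  1.42  0.41  1.21 -0.66] p [0.6315 0.2655 0.2133] F [-0.  -0.6  0.1] T [ 0.03 -0.11  0.02] w 0.351
rad 0.0517 ang 73.1 jaw-tangent -155.3 z 0.2133 tilt 0.3
```

```bash
python3 - <<'E'
from sim import *
from go import *
p,R=studpose(r_(73.4),.2133,-1); to(p,R,6)
E
```

```text
t 35.25 q [-0.08  0.65 -0.67  1.42  0.41  1.21 -0.66] p [0.6315 0.2655 0.2133] F [-0.  -0.6  0.1] T [ 0.03 -0.11  0.02] w 0.351
6 [-0.007, -0.003, -0.0, 0.008, -0.004, 0.889]
```

```bash
python3 -m pendant '[[[-0.01,0,0,0.01,0,0.89,0.65],[-0.01,0,0,0.01,0,0.89,0.65],[-0.01,0,0,0.01,0,0.89,0.65],[-0.01,0,0,0.01,0,0.89,0.65],[0,0,0,0.01,0,0.89,0.65],[0,0,0,0,0,0.89,0.65],[0,0,0.3,0,0,0,0.65],[0,0,0.4,0,0,0,0.65],[0,0,0.4,0,0,0,0.65],[0,0,0.23,0,0,0,0.7],[0,0,0,0,0,0,0.8],[0,0,0,0,0,0,0.9],[0,0,0,0,0,0,1],[0,0,0,0,0,0,1],[0,0,0,0,0,0,1],[0,0,0,0,0,0,1]]]' 25
python3 tc.py
```

```text
clock: 36.58
position: [0.6317, 0.2636, 0.1594]
ee_rot: [-2.517, -1.878, -0.001]
force: [-2.1, 1.6, 1.5]
width: 0.125
t 36.5833 q [-0.14  0.67 -0.55  1.48  0.38  1.1  -1.06] p [0.6317 0.2636 0.1594] F [-2.1  1.6  1.5] T [0.11 0.21 0.04] w 0.125
rad 0.05 ang 72.3 jaw-tangent -178.8 z 0.1594 tilt 0.1
```

```bash
python3 -m pendant '[[[0,-0.02,0,0,0,-0.2,1],[0,-0.045,0,0,0,-0.45,1],[0,-0.045,0,0,0,-0.45,1],[0,-0.045,0,0,0,-0.45,1],[0,-0.045,0,0,0,-0.45,1],[0,-0.045,0,0,0,-0.45,1],[0,-0.045,0,0,0,-0.45,1],[0,-0.045,0,0,0,-0.45,1],[0,-0.045,0,0,0,-0.45,1],[0,-0.045,0,0,0,-0.45,1],[0,-0.045,0,0,0,-0.45,1],[0,-0.045,0,0,0,-0.45,1],[0,-0.045,0,0,0,-0.45,1],[0,-0.045,0,0,0,-0.45,1],[0,-0.045,0,0,0,-0.45,1],[0,-0.045,0,0,0,-0.45,1],[0,-0.045,0,0,0,-0.45,1],[0,-0.045,0,0,0,-0.45,1],[0,-0.045,0,0,0,-0.45,1],[0,-0.045,0,0,0,-0.45,1]]]' 25
python3 tc.py
```

```text
clock: 38.25
position: [0.5982, 0.2619, 0.1594]
ee_rot: [1.718, 2.63, 0.003]
force: [1.4, 0.8, 1.3]
width: 0.121
t 38.25 q [-0.04  0.67 -0.73  1.56  0.49  1.1  -0.48] p [0.5982 0.2619 0.1594] F [1.4 0.8 1.3] T [ 0.23 -0.48 -0.03] w 0.121
rad 0.0494 ang 111.8 jaw-tangent -178.1 z 0.1594 tilt 0.1
```

```bash
python3 -m pendant '[[[0,-0.045,0,0,0,-0.45,1],[0,-0.045,0,0,0,-0.45,1],[0,-0.045,0,0,0,-0.45,1],[0,-0.045,0,0,0,-0.45,1],[0,-0.045,0,0,0,-0.45,1],[0,-0.045,0,0,0,-0.45,1],[0,-0.045,0,0,0,-0.45,1],[0,-0.045,0,0,0,-0.45,1],[0,-0.045,0,0,0,-0.45,1],[0,-0.045,0,0,0,-0.45,1],[0,-0.045,0,0,0,-0.45,1],[0,-0.045,0,0,0,-0.45,1],[0,-0.045,0,0,0,-0.45,1],[0,-0.045,0,0,0,-0.45,1],[0,-0.045,0,0,0,-0.45,1],[0,-0.045,0,0,0,-0.45,1],[0,-0.045,0,0,0,-0.45,1],[0,-0.045,0,0,0,-0.45,1],[0,-0.045,0,0,0,-0.45,1],[0,-0.045,0,0,0,-0.45,1]]]' 25
python3 tc.py
```

```text
clock: 39.92
position: [0.5729, 0.2377, 0.1594]
ee_rot: [0.682, 3.065, 0.003]
force: [3.1, 2.3, 0.8]
width: 0.125
t 39.9167 q [ 0.1   0.69 -0.92  1.64  0.6   1.12  0.15] p [0.5729 0.2377 0.1594] F [3.1 2.3 0.8] T [ 0.33 -0.78 -0.02] w 0.125
rad 0.0487 ang 153.6 jaw-tangent -178.7 z 0.1594 tilt 0.1
```

```bash
python3 -m pendant '[[[0.005,-0.045,0,0,0,-0.45,1],[0.005,-0.045,0,0,0,-0.45,1],[0.005,-0.045,0,0,0,-0.45,1],[0.005,-0.045,0,0,0,-0.45,1],[0,-0.045,0,0,0,-0.45,1],[0,-0.045,0,0,0,-0.45,1],[0,-0.045,0,0,0,-0.45,1],[0,-0.045,0,0,0,-0.45,1],[0,-0.045,0,0,0,-0.45,1],[0,-0.045,0,0,0,-0.45,1],[0,-0.045,0,0,0,-0.45,1],[0,-0.045,0,0,0,-0.45,1],[0,-0.045,0,0,0,-0.45,1],[0,-0.045,0,0,0,-0.45,1],[0,-0.045,0,0,0,-0.45,1],[0,-0.045,0,0,0,-0.45,1],[0,-0.045,0,0,0,-0.45,1],[0,-0.045,0,0,0,-0.45,1],[0,-0.045,0,0,0,-0.45,1],[0,-0.045,0,0,0,-0.45,1]]]' 25
python3 tc.py
```

```text
clock: 41.58
position: [0.57, 0.2033, 0.1594]
ee_rot: [-0.44, 3.107, 0.004]
force: [8.3, 3.4, -4.0]
width: 0.12
t 41.5833 q [ 0.25  0.75 -1.1   1.67  0.71  1.17  0.82] p [0.57   0.2033 0.1594] F [ 8.3  3.4 -4. ] T [ 0.94 -1.87 -0.11] w 0.12
rad 0.0483 ang 195.3 jaw-tangent -179.2 z 0.1594 tilt 0.3
```

```bash
python3 -m pendant '[[[0,-0.045,0,0,0,-0.45,1],[0,-0.045,0,0,0,-0.45,1],[0,-0.045,0,0,0,-0.45,1],[0,-0.045,0,0,0,-0.45,1],[0,-0.045,0,0,0,-0.45,1],[0,-0.045,0,0,0,-0.45,1],[0,-0.045,0,0,0,-0.45,1],[0,-0.045,0,0,0,-0.45,1],[0,-0.045,0,0,0,-0.45,1],[0,-0.045,0,0,0,-0.45,1],[0,-0.045,0,0,0,-0.45,1],[0,-0.045,0,0,0,-0.45,1],[0,-0.045,0,0,0,-0.45,1],[0,-0.045,0,0,0,-0.45,1],[0,-0.045,0,0,0,-0.45,1],[0,-0.045,0,0,0,-0.45,1],[0,-0.045,0,0,0,-0.45,1],[0,-0.045,0,0,0,-0.45,1],[0,-0.045,0,0,0,-0.45,1],[0,-0.045,0,0,0,-0.45,1]]]' 25
python3 tc.py
```

```text
clock: 43.25
position: [0.5896, 0.1759, 0.1594]
ee_rot: [-1.508, 2.751, 0.005]
force: [6.1, 7.9, -3.0]
width: 0.119
t 43.25 q [ 0.33  0.82 -1.21  1.64  0.8   1.25  1.53] p [0.5896 0.1759 0.1594] F [ 6.1  7.9 -3. ] T [ 1.77 -1.21 -0.12] w 0.119
rad 0.0483 ang 236.2 jaw-tangent -178.7 z 0.1594 tilt 0.3
```

Forces grew to about 10 N because I pulled slightly outward. That's harmless, but I'll ease inward over the last stretch of margin past one turn.

```bash
python3 -m pendant '[[[-0.01,-0.045,0,0,0,-0.45,1],[-0.01,-0.045,0,0,0,-0.45,1],[-0.01,-0.045,0,0,0,-0.45,1],[0,-0.045,0,0,0,-0.45,1],[0,-0.045,0,0,0,-0.45,1],[0,-0.045,0,0,0,-0.45,1],[0,-0.045,0,0,0,-0.45,1],[0,-0.045,0,0,0,-0.45,1],[0,-0.045,0,0,0,-0.45,1],[0,-0.045,0,0,0,-0.45,1],[0,-0.045,0,0,0,-0.45,1],[0,-0.045,0,0,0,-0.45,1],[0,-0.045,0,0,0,-0.45,1],[0,-0.03,0,0,0,-0.3,1],[0,0,0,0,0,0,1],[0,0,0,0,0,0,1]]]' 25
python3 tc.py
```

```text
clock: 44.58
position: [0.6126, 0.1677, 0.1594]
ee_rot: [-2.13, 2.306, 0.001]
force: [4.1, 3.2, 3.4]
width: 0.125
t 44.5833 q [ 0.34  0.86 -1.23  1.59  0.84  1.3   2.04] p [0.6126 0.1677 0.1594] F [4.1 3.2 3.4] T [ 0.93 -0.85 -0.02] w 0.125
rad 0.0485 ang 265.3 jaw-tangent -179.9 z 0.1594 tilt 0.2
```

```bash
python3 -m pendant '[[[0,0,0,0,0,0,0.8],[0,0,0,0,0,0,0.7],[0,0,0,0,0,0,0.65],[0,0,-0.3,0,0,0,0.65],[0,0,-0.5,0,0,0,0.65],[0,0,-0.6,0,0,0,0.65],[0,0,-0.6,0,0,0,0.65],[0,0,-0.6,0,0,0,0.65],[0,0,0,0,0,0,0.65],[0,0,0,0,0,0,0.65]]]' 25
python3 st.py; python3 - <<'E'
from sim import *
from cell import arm
for nm in("scene","top"):
    d=arm.get_image(nm); cv2.imwrite(f"pics/z_{nm}.png",d["img"][:,:,::-1]); np.savez(f"pics/z_{nm}.npz",**d)
    P=pts(d);Z=P[...,2]; near=np.hypot(P[...,0]-.616,P[...,1]-.2162)<.075
    M=near&(Z>.15)&(Z<.172); k,l,s_,ce=cv2.connectedComponentsWithStats(M.astype(np.uint8)); b=np.array([-.0023,-.0028,0]) if nm=="top" else np.array([.0023,.0028,0])
    print(nm,[np.degrees(np.arctan2(q[1]-.216,q[0]-.6165)).round(1) for q in [np.median(P[l==i],0)-b for i in range(1,k) if s_[i,4]>15]])
    a=np.load(f"pics/a_{nm}.npz"); PA=pts(a)
    df=(abs(d["img"].astype(int)-a["img"]).max(-1)>40)
a=cv2.imread("pics/z_scene.png");b=cv2.imread("pics/z_top.png");cv2.imwrite("pics/z.png",np.hstack([a[100:340,:400],b[100:340,60:460]]))
E
```

```text
clock: 45.42
position: [0.6118, 0.1674, 0.2648]
ee_rot: [-2.131, 2.306, -0.0]
force: [-0.3, -0.8, -0.2]
width: 0.35
t 45.4167 q [ 0.34  0.74 -1.24  1.46  0.7   1.43  2.15] p [0.6118 0.1674 0.2648] F [-0.3 -0.8 -0.2] T [ 0.13 -0.03 -0.  ] w 0.35
tcp N,W,S 0.2758 -0.0306 0.1155 F n,w,s -0.13 -0.86 -0.1
top 0 N at S=0: 0.0000  at S=.066: 0.0000  lean 35.00  twist 0.00
scene 674 N at S=0: 0.0056  at S=.066: 0.0066  lean 34.13  twist 0.48
scene [np.float64(-94.5), np.float64(174.7), np.float64(-5.9), np.float64(83.2)]
top [np.float64(-94.3)]
  ret = _var(a, axis=axis, dtype=dtype, out=out, ddof=ddof,
  arrmean = um.true_divide(arrmean, div, out=arrmean,
  ret = ret.dtype.type(ret / rcount)
```

View pics/z.png

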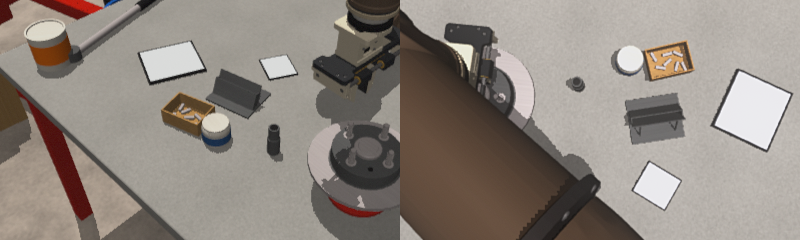

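View pics/z_scene.png

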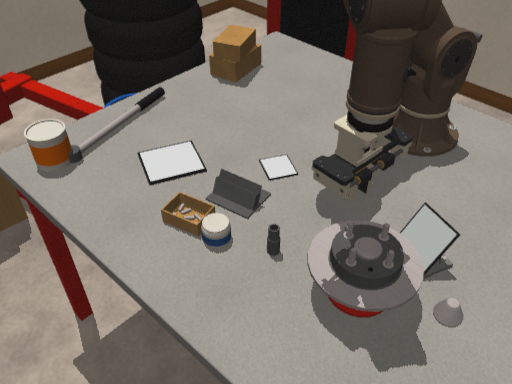

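The disc's stud now stands at 265.5°, up from 231.3°, so it has turned about 394° in total. The mirror still leans flat, the bystanders look unmoved and the gripper is clear. Handing in.

```bash
python3 -c "
from cell import arm
print(arm.sign_off(), arm.observe()['clock'])"
```

```text
the job is handed in; nothing more can be done
the job is handed in; nothing more can be done
```

The mirror is leaning flat and centred on the rest, the brake disc has been turned through about 394°, and the job was handed in at about 45.6 s.

**Mirror:** I took the middle-sized mirror from its pocket and set it on the rest, glass towards the disc. After the first three releases it leaned about 36.5–37°, with its lower edge some 2–3 mm in front of the foot line. I regripped it each time. The fourth release, with no push left in the tool, held.

**Disc:** I pinched a stud and turned the disc anticlockwise at about 0.43 rad/s, in two grips of 202° and about 192°. The force reached about 10 N near the end of the second grip and was about 6 N at the end.

**Last checks**
- **Lean:** just after the last release, both views gave a lean of about 34.7°, and the backstop itself measured 34.5–34.8°. After the disc turn, the scene view gave 34.1°, which is within noise. The forearm blocked the top view then, so that last check rests on one camera.
- **Centring:** measured before set-down, it was within about 0.5 mm of the backstop's middle by comparing edges. One rougher reading from the top view put it about 4 mm off.
- **Stud angle:** the camera gave 265.5° for the stud I had turned, and the arm's own reading gave 265.3°.
- **Bystanders:** they look unmoved in the final picture. I judged this by eye, without measuring.
- **Gripper:** open, and about 10 cm above where it held the stud.

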